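# Uncover the check weight and hold it over the scale with tongs

## Task

Take the blue cup off the brass check weight it covers and nest it, mouth down, over the white cup, and let go of it. Then pick up the tongs lying on the worktop, close them on the uncovered weight without ever touching that weight with the gripper, lift it and carry it over the scale. Finish while still holding it in the tongs, hanging clear about 7 cm above the middle of the steel pan, and leave the other two brass weights alone.

Things in the scene. Friction and masses are not known exactly. Their poses are not given: they have to be found in the camera images.
- blue_cup: blue tapered plastic cup standing mouth down on the worktop over the check weight; 60 mm tall, outer diameter 66 mm at the mouth (bottom) and 42 mm at the closed top, wall 2.5 mm, closed end 16 mm thick (44 mm hollow height), 50 g. Origin at the centre of the mouth, at worktop level; z up
- white_cup: white cup of the very same shape and size, also mouth down, empty. Origin at the centre of the mouth, z up. The blue cup nested over it sits 16 mm higher than it. The two cups may stand in either of two places and stand at least 12 cm apart
- weight: brass check weight, round, 24 mm across its body (the lower part, which the jaws grip), 32 mm tall with its knob, about 100 g; stands upright under the blue cup, within about 6 mm of the cup's centre. Origin at the centre of its underside
- tongs: steel weight tongs lying on their side, closing in the horizontal plane; 160 mm long, 36 mm tall, 80 g. Origin under the pin at the rear end, x along the centre line of the open tongs to the jaws, z up. Two arms sprung open about the pin; black domed finger pads 75 mm and jaws 145 mm from the pin. Squeezed evenly, the jaws' middle stays straight ahead of the pads' middle
- tongs_grip (a point): point midway between the finger pads of the open tongs, 18 mm above their underside. Each pad is 27 mm long, 36 mm tall; 58 mm over their outsides when open, about 41 mm when closed on the weight. Squeezing takes about 3 N at first, 7 N when closed on the weight; let out, the arms spring open after the fingers
- tongs_mouth (a point): point midway between the jaws of the open tongs, 13 mm above their underside and 70 mm ahead of tongs_grip. The jaws are rubber V grooves, 26 mm tall from the tongs' underside, 48 mm apart at their edges when open
- jaw (a joint): closing angle of the tongs in rad: 0 fully open (sprung), about 0.23 closed on the 24 mm weight, 0.36 fully shut
- scale: low white bench scale, fixed, 190 x 150 mm and 36 mm tall, with a dark blank display at the front and a steel pan. Origin at the centre of its underside; x away from its display
- pan (a point): centre of the top of the scale's square steel pan (130 x 130 mm), 36 mm above the worktop
- big_weight: larger brass weight, 30 mm across, 40 mm tall, standing behind the cups: not to be touched. Origin under its centre
- small_weight: smaller brass weight, 19 mm across, 26 mm tall, standing behind the cups: not to be touched. Origin under its centre
There are look-alikes about, which are no part of the job. Of the things like the white_cup, leave any that is green; of the rest the smaller one is meant.

How it is judged:
By the outcome, as a careful person would: the job done as asked, in the order asked, and still so for the second after the job is handed in, while the arm keeps its last pose, push and grip.
It also fails if it takes over 56 s, if anything falls off the work surface, if the arm or the gripper's body presses on something with over 40 N, if the wrist force passes 120 N, or if a joint passes its speed limit or range.

## Robot

A 6-joint arm with a two-finger parallel gripper is mounted at the origin on a cart in front of the work surface, level with it; the furniture and walls round the work are solid. World frame = base frame: x ahead of the robot, y to its left, z up, the work surface at z = 0. Lengths are in mm, angles in rad, forces in N, time in s.
With the tool pointing down it reaches from about 275 to 750 mm from the base axis. Payload 10.2 kg.
Tool frame: the origin (TCP) lies at the very end of the fingers, on their centre line; the grasp point (between the pads) lies 19 mm behind it; z points along the fingers, y is the direction in which the jaws open and shut (so a half turn about z gives the same grasp; the last joint's range is limited). The gripper opens to 85 mm and grips with 20 to 120 N. Pads are 22 mm wide; open, the fingers measure 114 mm over their backs; the gripper's body (76 mm by 85 mm) begins 54 mm behind the grasp point. The pads swing forward as they close: fully open they stand 13 mm farther back than shut.
Start: joints at [0.963, 0.313, 1.498, -0, 1.331, -0.223], TCP at [197.084, 486.609, 199.494] pointing down, gripper open.
Joint ranges: [-2.94, 2.94], [-0.97, 2.17], [0.19, 2.56], [-1.23, 4.37], [0.02, 3.11], [-2.88, 2.88]. Speed limits (rad/s): [2.39, 2.39, 3.01, 3.14, 3.14, 3.14].

## Interface

Orientations are given as a unit quaternion [w, x, y, z].
In Python, from rig import * gives the robot as it stands. The module is installed in compiled form; this text tells all that it offers.
- The arm moves only by the shell command python3 -m crank 'ROWS' [FORCE]. ROWS is a JSON object of lists of equal length, an entry for each row: "dp": the shift along the world's x, y, z in cm, a list of three; "delta_rot": the turn, a rotation vector about the world's x, y, z in degrees, a list of three; "claw": the closure in counts, from 0 (fully open) to 255 (shut). A call has 1 to 10 rows; each row shifts and turns the commanded pose from where the row before left it; what a row does not reach is not made up. A row lasts 1/10 s, in which the tool goes at most 50 mm and 8.59 degrees, less where a joint would pass 70% of its speed; a pose out of reach is approached as far as the arm can. A call is refused whole if a number of a shift passes 5 or a number of a turn 8.59, either way. A call with a gripper value outside its range is refused whole. The fingers move at their own pace and stop on an object; FORCE is the grip in N (left out, the last holds). Time passes only in rows, so rows that do not move let the fingers close. It gives the time, the measured TCP pose, the force and the opening at its end, in the units of the state.
- sense(): the state, without advancing time (a new reading comes with each control period).
- capture(name): name is "scene" or "top"; returns (picture, depth): 480x640x3 uint8, red, green, blue; 480x640 float32, mm along the optical axis (not along the pixel's ray), 0 where there is no reading.
- camera_model(name): a dict with "fx", "fy", "cx", "cy" (pixels), "cam_to_world" (4x4, takes a point from camera to world coordinates). Camera axes: x right, y up, looking along -z (the intrinsics and any distortion apply to the point x, -y, -z); pixel columns grow to the right and rows downward; lengths in mm; the calibration is good to about 2 mm. A picture is of the moment at which its call begins. camera_model takes no time and is no camera call.
- finish_job(): hands the job in, once; it reports no verdict.
Trained networks look in the newest picture that a camera, given by its name, has taken for a name from the list of things; names that differ only in an ending like _2 or _b are one class to them, and where a whole thing is asked for, a point or a joint stands for the part that bears it (a point fixed in the world has none). Each returns a list of dicts, best first, with "p" (0 to 1); they miss things now and then, are a little off and sometimes report something else, mostly with a low value. They report only what shows in the picture. A call takes as long as a camera call. They do not tell look-alikes from the thing itself.
- boxes_of(camera, target): "centre" ([column, row] in pixels, amid what is visible of it).
- masks_of(camera, target): "region" (480x640 bool, what is visible of it) and "centre" ([column, row] in pixels, amid what is visible of it).
- pinpoint(camera, target): "centre" ([column, row] in pixels: a listed point, or the origin of a listed thing).
The state is a dict: "time_s": time; "joints": joint angles; "dq": joint speeds; "tau": joint torques, N m; "eef_pos": TCP position; "ee_rot": TCP orientation; "force": force on the tool from outside, world axes, zero at the start; "wrist_torque": the same for the moment, N m; "grip_width": opening from 0.0 (shut) to 1.0 (fully open).
Only numpy, scipy, OpenCV 4.12 (cv2) and the standard library are available. Lean on these libraries where they do the work, as an engineer would, in place of code of your own. Each camera call takes 0.05 s, during which the arm holds its last target.

## Working session

There is one attempt and no reset: what is moved stays moved. The work goes in short steps, Python scripts to look and compute and a shell command to move; the robot and the scene stay as the last step left them, time stands still between calls to the robot, and variables do not carry over. Pictures are saved under pics/ and viewed, and the job is handed in when it is done.

```bash
mkdir -p pics; ls; cat > h.py <<'E'
from rig import *
import numpy as np, cv2
def ray(cam,u,v):
    m=camera_model(cam); T=np.array(m['cam_to_world'])
    d=np.array([(u-m['cx'])/m['fx'],-(v-m['cy'])/m['fy'],-1.0])
    return T[:3,3],T[:3,:3]@d
def atz(cam,u,v,z):
    o,d=ray(cam,u,v); t=(z-o[2])/d[2]; return o+t*d
def pt(cam,u,v,dep):
    o,d=ray(cam,u,v); return o+d*dep
def cloud(cam,dep):
    m=camera_model(cam);T=np.array(m['cam_to_world'])
    v,u=np.mgrid[0:480,0:640]
    d=np.stack([(u-m['cx'])/m['fx'],-(v-m['cy'])/m['fy'],-np.ones_like(u,float)],-1)*dep[...,None]
    P=d@T[:3,:3].T+T[:3,3]; P[dep<=0]=np.nan
    return P
def proj(cam,p):
    m=camera_model(cam);T=np.linalg.inv(np.array(m['cam_to_world']))
    q=T[:3,:3]@np.array(p)+T[:3,3]
    return m['cx']+m['fx']*q[0]/-q[2], m['cy']+m['fy']*-q[1]/-q[2]
def save(n,im): cv2.imwrite(f'pics/{n}.png',cv2.cvtColor(im,cv2.COLOR_RGB2BGR))
E
python3 - <<'E'
from h import *
print({k:v for k,v in sense().items()})
for c in('scene','top'):
    m=camera_model(c);print(c,{k:np.round(v,3).tolist() for k,v in m.items()})
    im,d=capture(c);save(c+'0',im);np.save(c+'0d.npy',d);np.save(c+'0i.npy',im)
E
```

```text
pics
{'time_s': 0.0, 'joints': array([ 9.62612329e-01,  3.13454292e-01,  1.49845490e+00,  3.55213638e-05,
        1.33100086e+00, -2.23401991e-01]), 'dq': array([-7.48027855e-05, -3.77873309e-04, -6.44669948e-04, -1.06500302e-03,
       -1.06991119e-03,  8.27545220e-04]), 'tau': array([ 1.02178488e-03, -4.12259459e+01, -2.59745765e+01, -1.19302872e-04,
        4.13750735e-03,  2.26371685e-05]), 'eef_pos': array([196.88807754, 486.35644793, 198.92620409]), 'ee_rot': array([-2.81837402e-04,  1.91210438e-01,  9.81548844e-01, -5.95605064e-04]), 'force': array([-0.44018726, -0.31545467,  0.24314192]), 'wrist_torque': array([-0.04775987, -0.03454238, -0.00342928]), 'grip_width': 0.9995087277139963}
scene {'fx': 584.191, 'fy': 584.191, 'cx': 319.536, 'cy': 231.975, 'cam_to_world': [[0.683, 0.395, -0.614, -207.636], [-0.73, 0.377, -0.57, -778.106], [0.006, 0.838, 0.546, 738.458], [0.0, 0.0, 0.0, 1.0]]}
top {'fx': 486.069, 'fy': 486.069, 'cx': 315.288, 'cy': 235.737, 'cam_to_world': [[-0.021, 0.977, -0.212, 298.923], [-1.0, -0.022, 0.001, -67.36], [-0.004, 0.212, 0.977, 1328.51], [0.0, 0.0, 0.0, 1.0]]}
```

View pics/scene0.png

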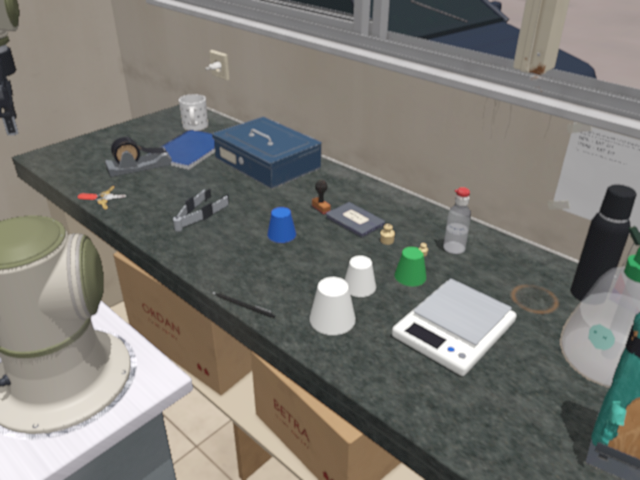

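View pics/top0.png

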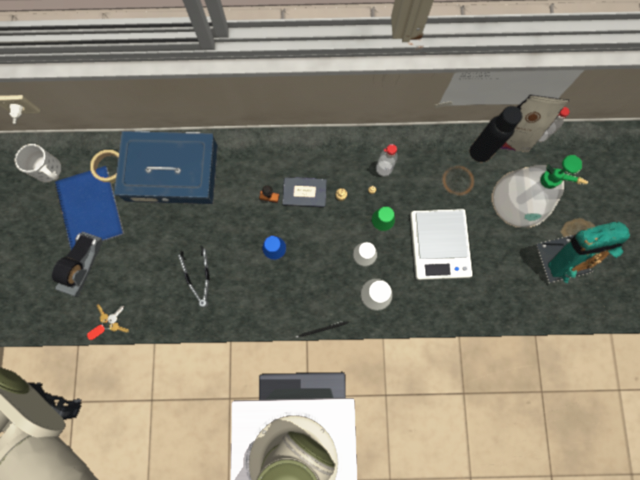

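The look-alikes for the white cup, by top-view pixel, are the green cup (385,217), a large white one (377,294) and a small white one (365,253). I choose the small white one. The blue cup at (274,247) is the only blue one. The tongs lie at (197,277), pin at the near end, jaws pointing toward the window.

```bash
python3 - <<'E'
from h import *
im=np.load('top0i.npy');dt=np.load('top0d.npy');P=cloud('top',dt)
Is=np.load('scene0i.npy');ds=np.load('scene0d.npy');S=cloud('scene',ds)
np.set_printoptions(precision=1,suppress=True)
a=cv2.resize(im[220:330,150:410],None,fx=3,fy=3,interpolation=cv2.INTER_CUBIC)
save('crop_top',a)
a=cv2.resize(Is[180:340,165:435],None,fx=2.9,fy=2.9,interpolation=cv2.INTER_CUBIC)
save('crop_scene',a)
for cam,PP in(('top',P),('scene',S)):
  # table
  g=PP[(PP[...,2]<12)&(PP[...,2]>-12)&(abs(PP[...,0]-480)<200)&(abs(PP[...,1])<250)]
  print(cam,'table z',np.median(g[:,2]))
  for t in('blue_cup','white_cup','tongs','scale','big_weight','small_weight'):
    for r in masks_of(cam,t):
      if r['p']<.3: continue
      q=PP[r['region']];q=q[~np.isnan(q[:,0])]
      top=np.nanpercentile(q[:,2],97); qt=q[q[:,2]>top-5]
      print(cam,t,round(r['p'],2),np.array(r['centre']),'n',len(q),'ztop',top,'topcentre',(qt.min(0)+qt.max(0))/2,qt.mean(0))
  for t,z in(('blue_cup',0),('white_cup',0),('tongs',0),('tongs_grip',18),('tongs_mouth',13),('pan',36),('scale',0)):
    for r in pinpoint(cam,t):
      if r['p']>.3: print(cam,'pin',t,round(r['p'],2),np.array(r['centre']),atz(cam,*r['centre'],z))
E
```

```text
top table z 0.9287092770950949
top blue_cup 0.81 [273.6 247.2] n 403 ztop 65.12943697876645 topcentre [555.5  45.3  63.7] [555.5  45.6  62.6]
top blue_cup 0.52 [203.2 277.9] n 347 ztop 37.292537000657234 topcentre [459.7 252.8  36.9] [461.3 250.6  35.4]
top white_cup 0.83 [383.2 218.4] n 438 ztop 64.1656007432508 topcentre [ 629.8 -259.    63.3] [ 630.7 -259.6   61.9]
top white_cup 0.76 [374.7 292.9] n 762 ztop 82.09718139862737 topcentre [ 421.9 -230.5   80.9] [ 421.2 -230.6   79.7]
top white_cup 0.7 [367.9 252.7] n 412 ztop 64.66856933944864 topcentre [ 531.4 -203.7   63. ] [ 532.4 -204.5   62.4]
top tongs 0.77 [207.8 277.3] n 225 ztop 37.56959555798403 topcentre [459.7 252.8  36.9] [461.2 248.2  35.3]
top scale 0.96 [438.4 245. ] n 3798 ztop 41.38089746314875 topcentre [ 576.3 -411.6   40.6] [ 575.8 -411.5   38.8]
top big_weight 0.66 [340.2 193.1] n 87 ztop 43.01366587074436 topcentre [ 700.7 -144.    41.3] [ 701.  -144.1   41.1]
top big_weight 0.46 [205.6 275.5] n 305 ztop 37.05490430808583 topcentre [449.9 251.4  36.7] [454.9 245.7  34.9]
top small_weight 0.73 [438.3 241.6] n 36
[... 1592 characters left out ...]
entre [462.1 259.3  36.6] [458.1 249.8  35.2]
scene small_weight 0.37 [425.  248.7] n 65 ztop 29.100193134569665 topcentre [ 680.5 -249.5   44. ] [ 707.4 -234.5   29. ]
scene pin blue_cup 0.8 [284.9 235.5] [557.8  39.8   0. ]
scene pin white_cup 0.95 [330.3 322. ] [ 411.7 -233.1    0. ]
scene pin white_cup 0.73 [359.1 283.3] [ 539.  -197.1    0. ]
scene pin white_cup 0.72 [409.9 279. ] [ 622.3 -264.     0. ]
scene pin tongs 0.62 [178.3 228.5] [407.1 240.7   0. ]
scene pin tongs_grip 0.94 [199.3 207.7] [481.6 256.1  18. ]
scene pin tongs_mouth 0.73 [216.7 197.8] [545.8 271.   13. ]
scene pin pan 0.7 [461.6 308.2] [ 575.7 -409.7   36. ]
scene pin scale 0.73 [450.4 329.8] [ 548.6 -408.3    0. ]
```

View pics/crop_top.png

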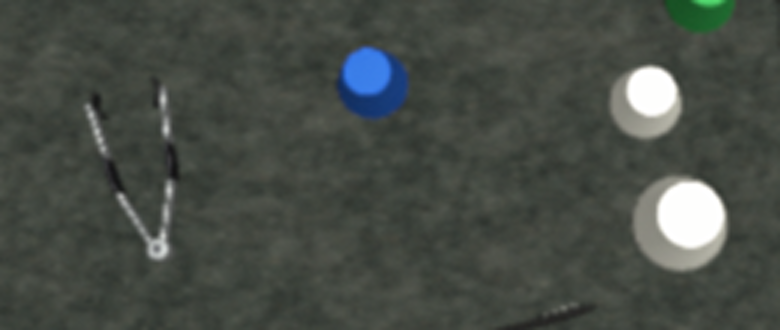

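View pics/crop_scene.png

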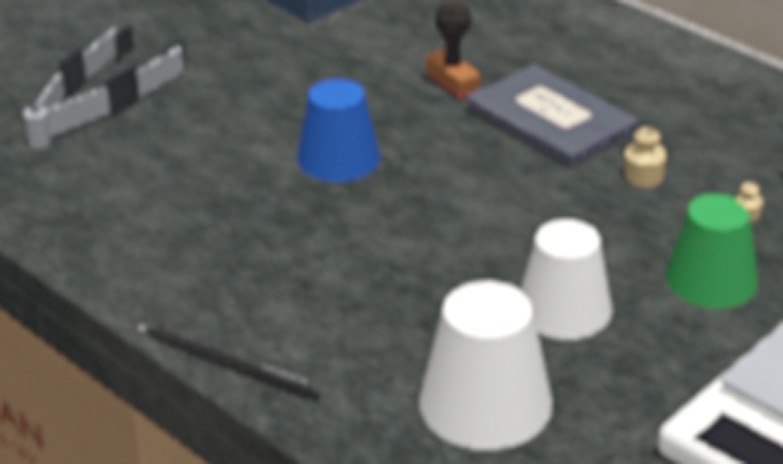

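Crops confirm it: the small white cup (scene 359,276) matches the blue one in size, and the large white and green ones are to be left. Blue cup ≈ (553.5, 46), white ≈ (530, -205), tongs_grip ≈ (481, 257) with yaw ≈ 12.7°, pan ≈ (577, -412). Heights 60/36 agree, with a +2–4 mm bias. I'll move above the blue cup with the jaw axis along y.

```bash
python3 -m crank '{"dp":[[2.5,-3.2,0],[2.5,-3.2,0],[2.5,-3.2,0],[2.5,-3.2,0],[2.5,-3.2,0],[2.5,-3.2,0],[2.5,-3.2,0],[2.5,-3.2,0],[2.5,-3.2,0],[2.5,-3.2,0]],"delta_rot":[[0,0,5.5],[0,0,5.5],[0,0,5.5],[0,0,5.5],[0,0,0],[0,0,0],[0,0,0],[0,0,0],[0,0,0],[0,0,0]],"claw":[0,0,0,0,0,0,0,0,0,0]}' 40
```

```text
time_s: 2.4
eef_pos: [447.9, 165.1, 199.7]
ee_rot: [0.0, 0.0, 1.0, 0.0]
force: [0.2, 0.9, -0.0]
grip_width: 1.001
```

```bash
python3 -m crank '{"dp":[[2.64,-2.98,0],[2.64,-2.98,0],[2.64,-2.98,-2],[2.64,-2.98,-3],[0,0,-3],[0,0,-3],[0,0,-2],[0,0,-1],[0,0,0]],"delta_rot":[[0,0,0],[0,0,0],[0,0,0],[0,0,0],[0,0,0],[0,0,0],[0,0,0],[0,0,0],[0,0,0]],"claw":[0,0,0,0,0,0,0,0,0]}'; python3 - <<'E'
from h import *
np.set_printoptions(precision=1,suppress=True)
im,d=capture('scene');save('s1',im)
im2,d2=capture('top');save('t1',im2)
save('s1c',cv2.resize(im[150:350,180:440],None,fx=2.9,fy=2.9))
for cam,dd in(('top',d2),('scene',d)):
  P=cloud(cam,dd)
  m=(P[...,2]>50)&(P[...,2]<70)&(np.hypot(P[...,0]-553,P[...,1]-46)<30)
  q=P[m];print(cam,len(q),q.mean(0),q.min(0),q.max(0))
E
```

```text
time_s: 3.3
eef_pos: [552.2, 47.5, 58.7]
ee_rot: [-0.001, 0.0, 1.0, 0.0]
force: [0.4, 0.8, 0.4]
grip_width: 1.005<stdin>:9: RuntimeWarning: Mean of empty slice.
  ret = um.true_divide(
Traceback (most recent call last):
ValueError: zero-size array to reduction operation minimum which has no identity
```

View pics/s1c.png

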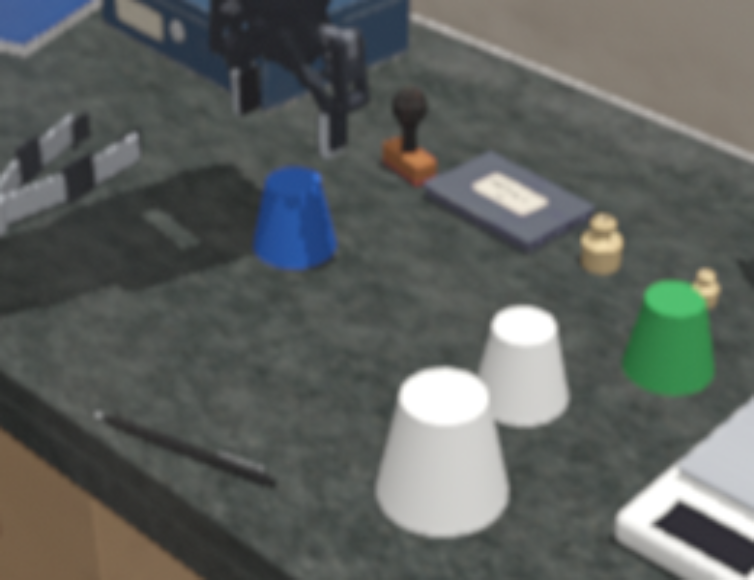

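```bash
python3 - <<'E'
from h import *
for z in(60,72,85):
  for y in(46-50,46,46+50): 
    u,v=proj('scene',(553,y,z));print(z,y,(u-180)*2.9,(v-150)*2.9)
E
```

```text
60 -4 338.00381921376214 206.1934218330533
60 46 292.12402759745623 182.45952721013745
60 96 248.20099489652452 159.73787584866315
72 -4 337.76425818588683 192.64209193797515
72 46 291.6586153087589 169.08541325110033
72 96 247.52905632952013 146.53837179160215
85 -4 337.5019337463732 177.80309641805368
85 46 291.14909869731724 154.4439149689685
85 96 246.79360766741542 132.09128082837668
```

View pics/t1.png

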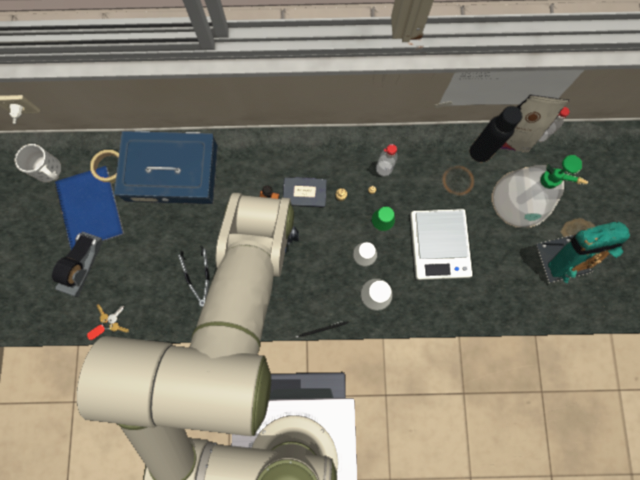

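```bash
python3 - <<'E'
from h import *
np.set_printoptions(precision=0,suppress=True)
print(sense()['eef_pos'],sense()['joints'])
im,d=capture('scene');P=cloud('scene',d)
save('s2c',cv2.resize(im[120:260,220:340],None,fx=5,fy=4.2*5/5))
for (u,v) in((335,145),(335,135),(335,115),(245,105),(245,90),(340,100)):
  print(u,v,P[int(150+v/2.9),int(180+u/2.9)])
m=(abs(P[...,0]-553)<40)&(abs(P[...,1]-46)<80)&(P[...,2]>66)
q=P[m];print(q.min(0),np.percentile(q[:,2],[0,1,5]))
E
```

```text
[553.  47.  61.] [-0.  1.  2. -0.  1. -2.]
335 145 [549.  -5. 115.]
335 135 [546.  -8. 128.]
335 115 [545.  -9. 145.]
245 105 [546.  90. 114.]
245 90 [547.  90. 127.]
340 100 [541. -19. 162.]
[513. -30. 108.] [108. 116. 138.]
```

View pics/s2c.png

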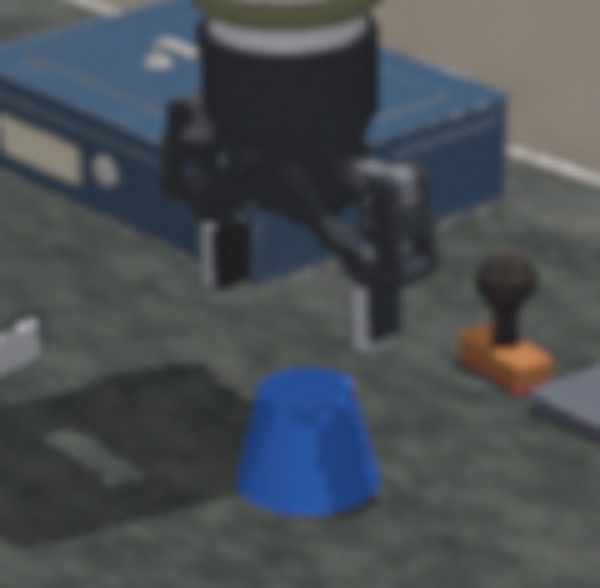

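```bash
python3 - <<'E'
from h import *
for p in((197,486,199),(197+19,486+46,199),(197-19,486-46,199),(197+19,486+46,212),(197-19,486-46,212),(197,486,260)):
  print(p,np.round(proj('scene',p)),np.round(proj('top',p)))
im=np.load('scene0i.npy');save('z0',cv2.resize(im[0:180,0:120],None,fx=4,fy=3.3))
d=np.load('scene0d.npy');P=cloud('scene',d)
np.set_printoptions(precision=0,suppress=True)
for v in(130,125,115,100):print(v,P[v,10])
t=np.load('top0d.npy');P=cloud('top',t);q=P[390:420,50:82].reshape(-1,3);q=q[q[:,2]>100];print(q.min(0),q.max(0),np.percentile(q[:,2],[2,20,50,80]))
im,d=capture('top');P=cloud('top',d)
E
```

```text
(197, 486, 199) [ 19. 147.] [ 69. 394.]
(216, 532, 199) [ 18. 138.] [ 50. 385.]
(178, 440, 199) [ 19. 156.] [ 89. 402.]
(216, 532, 212) [ 17. 133.] [ 46. 386.]
(178, 440, 212) [ 18. 150.] [ 87. 403.]
(197, 486, 260) [ 11. 120.] [ 55. 397.]
130 [173. 434. 261.]
125 [178. 439. 268.]
115 [175. 413. 298.]
100 [193. 442. 317.]
[161. 357. 243.] [210. 463. 506.] [258. 302. 326. 349.]
```

View pics/z0.png

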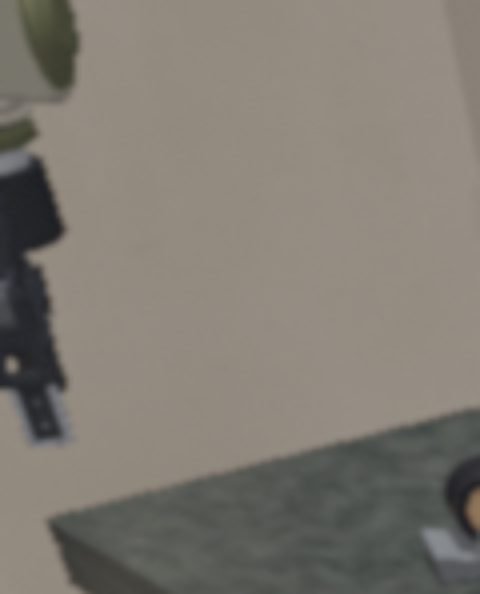

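```bash
python3 - <<'E'
from h import *
np.set_printoptions(precision=0,suppress=True)
im,d=capture('scene');P=cloud('scene',d)
for v in range(120,200,4):
  print(v,[P[v,u] for u in (264,280,294)])
print(sense()['eef_pos'])
E
```

```text
120 [array([516.,  45., 292.]), array([533.,  17., 295.]), array([563.,   9., 288.])]
124 [array([515.,  44., 284.]), array([531.,  15., 288.]), array([583.,  29., 268.])]
128 [array([519.,  50., 272.]), array([533.,  18., 277.]), array([565.,  11., 270.])]
132 [array([514.,  44., 267.]), array([533.,  19., 269.]), array([565.,  11., 261.])]
136 [array([517.,  48., 256.]), array([532.,  18., 261.]), array([568.,  14., 251.])]
140 [array([517.,  49., 247.]), array([533.,  19., 252.]), array([566.,  12., 243.])]
144 [array([516.,  49., 239.]), array([532.,  18., 243.]), array([565.,  12., 234.])]
148 [array([514.,  48., 231.]), array([530.,  17., 236.]), array([566.,  13., 225.])]
152 [array([541.,  79., 203.]), array([529.,  16., 227.]), array([767., 219.,  80.])]
156 [array([696., 256.,  81.]), array([542.,  30., 210.]), array([765., 217.,  70.])]
160 [array([535.,  74., 188.]), array([540.,  29., 201.]), array([550.,  -3., 209.])]
164 [array([537.,  76., 177.]), array([536.,  25., 195.]), array([539., -14., 207.])]
168 [array([nan, nan, nan]), array([536.,  26., 185.]), array([541., -12., 197.])]
172 [array([549.,  91., 148.]), array([541.,  31., 172.]), array([539., -13., 189.])]
176 [array([550.,  93., 137.]), array([714., 218.,  30.]), array([561.,   9., 163.])]
180 [array([545.,  88., 131.]), array([714., 218.,  18.]), array([753., 207.,   7.])]
184 [array([549.,  93., 117.]), array([714., 220.,   5.]), array([546.,  -6., 155.])]
188 [array([546.,  91., 109.]), array([699., 204.,   5.]), array([545.,  -6., 146.])]
192 [array([662., 225.,   0.]), array([685., 189.,   5.]), array([547.,  -4., 135.])]
196 [array([642., 203.,   6.]), array([672., 175.,   4.]), array([546.,  -5., 126.])]
[553.  47.  61.]
```

The pictures put the open fingertips at z ≈ 107 while the state gives TCP z = 61. Even with the 13 mm swing they should be at about 74. I'll lower in small steps and check by eye before trusting either.

```bash
python3 -m crank '{"dp":[[0,-0.15,-1],[0,0,-1],[0,0,-1],[0,0,0],[0,0,0]],"delta_rot":[[0,0,0],[0,0,0],[0,0,0],[0,0,0],[0,0,0]],"claw":[0,0,0,0,0]}'; python3 - <<'E'
from h import *
np.set_printoptions(precision=0,suppress=True)
im,d=capture('scene');P=cloud('scene',d)
save('s3c',cv2.resize(im[140:260,230:330],None,fx=6,fy=5))
m=(abs(P[...,0]-553)<40)&(abs(P[...,1]-46)<80)&(P[...,2]>66)
q=P[m];print(q.min(0),np.percentile(q[:,2],[0,1,5]))
E
```

```text
time_s: 4.05
eef_pos: [552.6, 45.9, 29.1]
ee_rot: [-0.0, 0.0, 1.0, 0.0]
force: [-0.2, 0.0, -0.1]
grip_width: 1.004
[513. -31.  67.] [ 67.  85. 106.]
```

View pics/s3c.png

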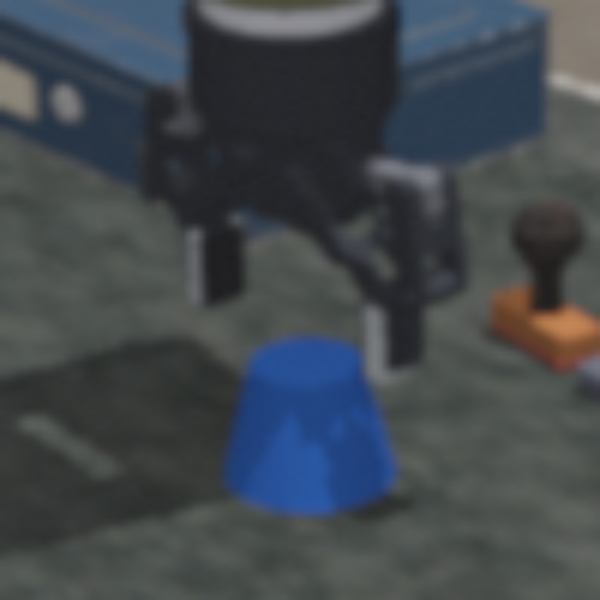

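```bash
python3 - <<'E'
from h import *
for x in(545,563):
 for z in(42,60,75): print(x,z,[np.round(proj('scene',(x,y,z)),1) for y in (-6,-0,46,93,98)])
E
```

```text
545 42 [array([294.7, 229.8]), array([292.8, 228.8]), array([278.4, 221.1]), array([264.2, 213.6]), array([262.8, 212.8])]
545 60 [array([294.6, 222.8]), array([292.7, 221.8]), array([278.1, 214.3]), array([263.9, 206.8]), array([262.4, 206.1])]
545 75 [array([294.5, 217. ]), array([292.5, 216. ]), array([277.9, 208.5]), array([263.6, 201.1]), array([262.1, 200.4])]
563 42 [array([300.5, 226.6]), array([298.6, 225.6]), array([284.2, 218.1]), array([270. , 210.7]), array([268.5, 209.9])]
563 60 [array([300.4, 219.7]), array([298.5, 218.7]), array([284. , 211.2]), array([269.7, 203.9]), array([268.2, 203.2])]
563 75 [array([300.3, 213.9]), array([298.4, 212.9]), array([283.8, 205.5]), array([269.4, 198.3]), array([267.9, 197.5])]
```

Tips are at z ≈ 75 with TCP reading 29, confirmed by projection, so the real fingertips stand about 33 mm higher than stated. I'll go by the picture and lower with force checks.

```bash
python3 -m crank '{"dp":[[0,0,-0.9],[0,0,-0.9],[0,0,-0.9],[0,0,0],[0,0,0]],"delta_rot":[[0,0,0],[0,0,0],[0,0,0],[0,0,0],[0,0,0]],"claw":[0,0,0,0,0]}'; python3 - <<'E'
from h import *
im,d=capture('scene')
save('s4c',cv2.resize(im[140:260,230:330],None,fx=6,fy=5))
E
```

```text
time_s: 4.6
eef_pos: [552.6, 45.9, 2.3]
ee_rot: [-0.0, 0.0, 1.0, 0.0]
force: [0.5, -1.3, 0.1]
grip_width: 0.997
```

View pics/s4c.png

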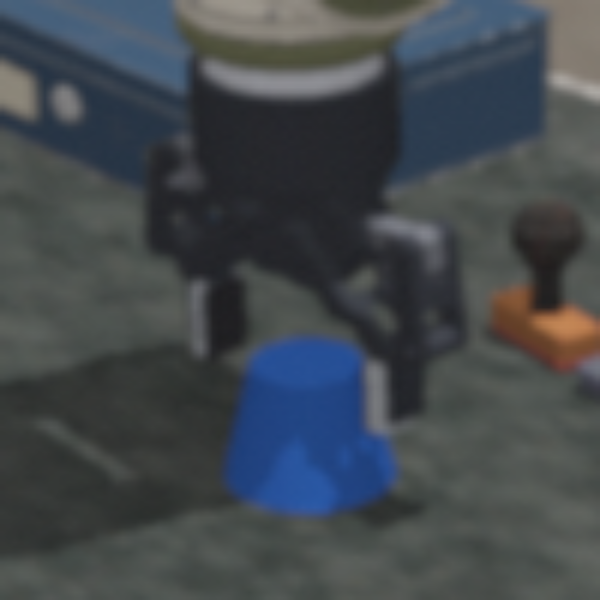

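```bash
python3 -m crank '{"dp":[[0,0,-0.4],[0,0,-0.4],[0,0,0],[0,0,0],[0,0,0],[0,0,0],[0,0,0],[0,0,0],[0,0,0],[0,0,0]],"delta_rot":[[0,0,0],[0,0,0],[0,0,0],[0,0,0],[0,0,0],[0,0,0],[0,0,0],[0,0,0],[0,0,0],[0,0,0]],"claw":[0,0,255,255,255,255,255,255,255,255]}' 30; python3 - <<'E'
from h import *
im,d=capture('scene')
save('s5c',cv2.resize(im[140:260,230:330],None,fx=6,fy=5))
E
```

```text
time_s: 5.65
eef_pos: [552.8, 45.9, -5.0]
ee_rot: [0.0, 0.0, 1.0, -0.0]
force: [-2.3, -0.3, 5.1]
grip_width: 0.594
```

View pics/s5c.png

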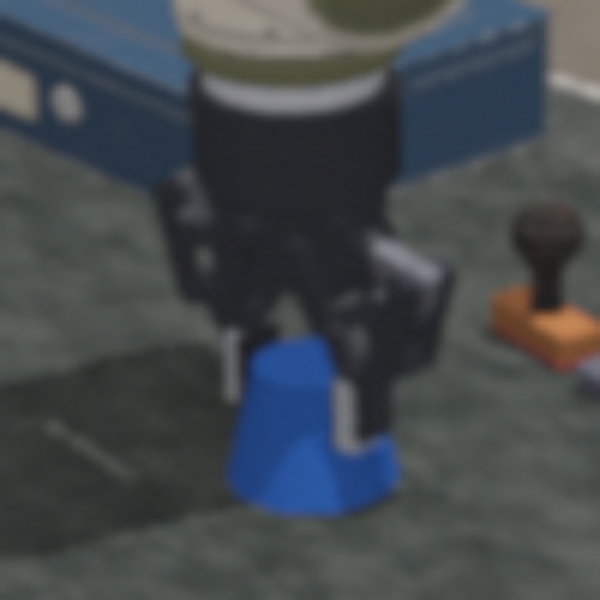

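```bash
python3 -m crank '{"dp":[[0,0,0.5],[0,0,1],[0,0,1.5],[0,0,2],[0,0,2],[0,0,2],[0,0,1],[0,0,0],[0,0,0]],"delta_rot":[[0,0,0],[0,0,0],[0,0,0],[0,0,0],[0,0,0],[0,0,0],[0,0,0],[0,0,0],[0,0,0]],"claw":[255,255,255,255,255,255,255,255,255]}'; python3 - <<'E'
from h import *
np.set_printoptions(precision=1,suppress=True)
im,d=capture('scene');P=cloud('scene',d)
save('s6c',cv2.resize(im[120:260,220:340],None,fx=5,fy=4.2))
for r in masks_of('scene','blue_cup'):
  q=P[r['region']];q=q[~np.isnan(q[:,0])];print(r['p'],q.mean(0),np.percentile(q[:,2],[2,98]))
for r in masks_of('scene','weight'):
  q=P[r['region']];q=q[~np.isnan(q[:,0])];print(r['p'],r['centre'],q.mean(0),np.percentile(q[:,2],[2,98]))
E
```

```text
time_s: 6.6
eef_pos: [552.3, 46.0, 93.9]
ee_rot: [-0.0, 0.0, 1.0, 0.0]
force: [0.3, 0.7, -0.8]
grip_width: 0.592
0.95 [538.1  34.9 131.7] [103.  162.6]
0.61 [282.6, 228.6] [551.7  45.8  17.7] [ 0.8 34.9]
0.49 [454.5, 325.2] [ 534.6 -422.4   30.8] [11.7 40.2]
```

View pics/s6c.png

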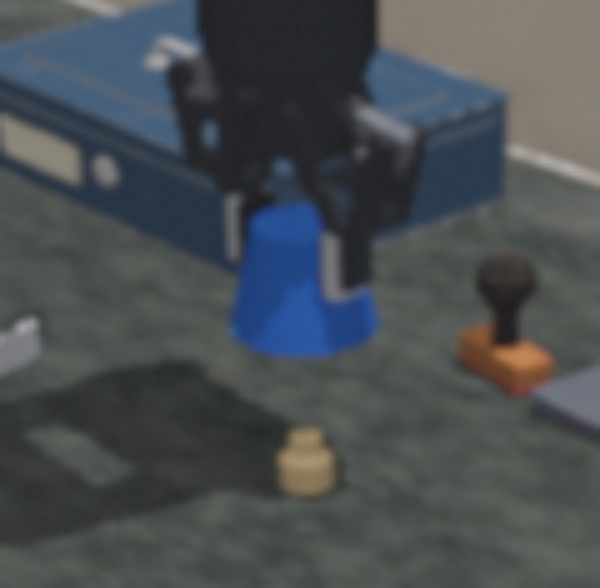

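Cup lifted and weight uncovered at scene (283,228), undisturbed. I carry the cup over the small white cup.

```bash
python3 -m crank '{"dp":[[-0.26,-2.5,0],[-0.26,-2.8,0],[-0.26,-2.8,0],[-0.26,-2.8,0],[-0.26,-2.8,0],[-0.26,-2.8,0],[-0.26,-2.8,0],[-0.26,-2.8,0],[-0.26,-2.97,0],[0,0,0]],"delta_rot":[[0,0,0],[0,0,0],[0,0,0],[0,0,0],[0,0,0],[0,0,0],[0,0,0],[0,0,0],[0,0,0],[0,0,0]],"claw":[255,255,255,255,255,255,255,255,255,255]}'; python3 - <<'E'
from h import *
np.set_printoptions(precision=1,suppress=True)
im,d=capture('scene');P=cloud('scene',d)
im2,d2=capture('top');P2=cloud('top',d2)
save('s7c',cv2.resize(im[180:340,280:440],None,fx=4,fy=3.7))
save('t7c',cv2.resize(im2[200:320,230:430],None,fx=4,fy=4))
for cam,PP in(('scene',P),('top',P2)):
  for t in ('white_cup','blue_cup','weight'):
    for r in masks_of(cam,t):
      if r['p']<.4: continue
      q=PP[r['region']];q=q[~np.isnan(q[:,0])];
      top=np.percentile(q[:,2],97);k=q[q[:,2]>top-5]
      print(cam,t,round(r['p'],2),np.array(r['centre']),q.mean(0),'top',(k.min(0)+k.max(0))/2)
E
```

```text
time_s: 7.75
eef_pos: [528.7, -207.7, 93.7]
ee_rot: [-0.0, 0.002, 1.0, -0.0]
force: [0.6, 0.4, -0.9]
grip_width: 0.588
scene white_cup 0.95 [411.1 267.8] [ 616.4 -266.1   35.6] top [ 627.6 -259.2   61.9]
scene white_cup 0.7 [329.7 310.7] [ 403.2 -244.4   48. ] top [ 416.8 -232.9   80.4]
scene white_cup 0.57 [453.8 326.8] [ 534.5 -421.4   30.5] top [ 574.2 -411.6   38.8]
scene white_cup 0.56 [358.7 276. ] [ 518.8 -214.2   38.1] top [ 497.2 -212.9   68.6]
scene blue_cup 0.97 [361.9 238. ] [ 514.7 -215.4  132.8] top [ 528.8 -210.2  166.7]
top white_cup 0.59 [381.1 297.6] [ 405.1 -236.8   60.9] top [ 417.6 -235.3   82.6]
top weight 0.5 [206.9 270.7] [503.4 255.2  22.6] top [489.8 258.8  37.1]
```

View pics/s7c.png

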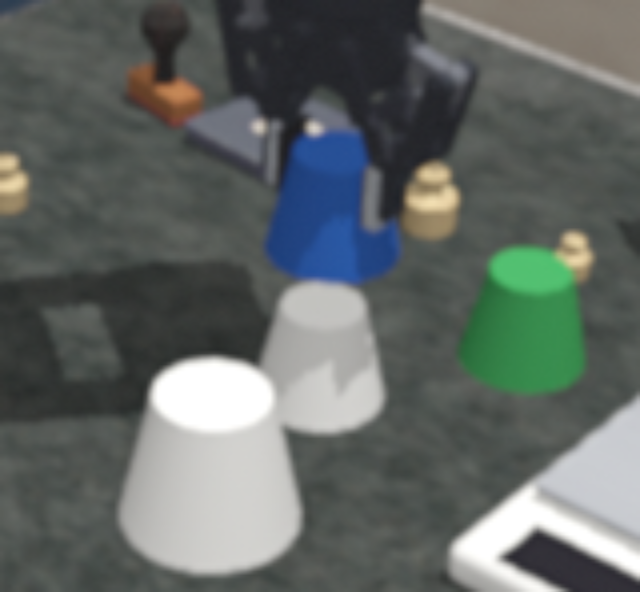

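View pics/t7c.png

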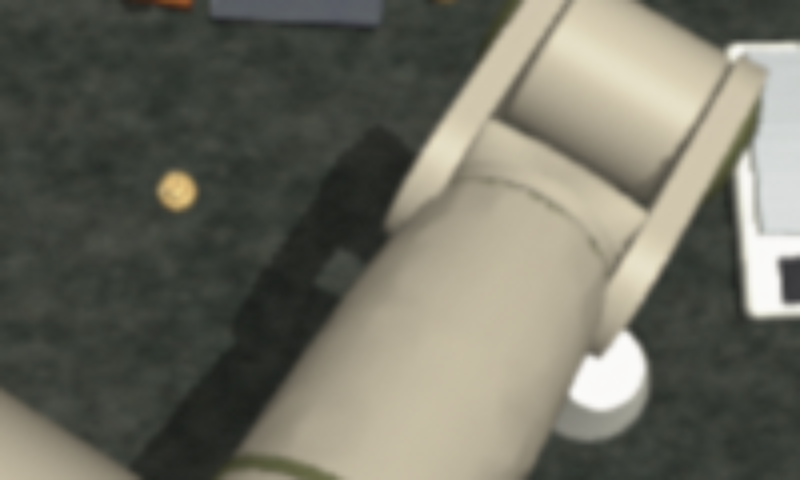

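```bash
python3 - <<'E'
from h import *
np.set_printoptions(precision=1,suppress=True)
print(sense()['eef_pos'])
im,d=capture('scene')
hsv=cv2.cvtColor(im,cv2.COLOR_RGB2HSV)
b=(hsv[...,0]>100)&(hsv[...,0]<130)&(hsv[...,1]>150);b[:200]=0;b[265:]=0;b[:,:340]=0;b[:,395:]=0
for v in range(210,258,3):
  u=np.where(b[v])[0]; print(v,u.min() if len(u) else '',u.max() if len(u) else '')
i0=np.load('scene0i.npy').astype(int)
for v in range(255,300,3):
  row=i0[v,335:390].sum(1); u=np.where(row>420)[0]+335; print('w',v,u.min() if len(u) else '',u.max() if len(u) else '')
for z in (0,16,60,100,160): print(z,np.array(proj('scene',(528.8,-205,z))))
E
```

```text
[ 529.4 -204.1   94.5]
210  
213  
216 353 369
219 351 369
222 351 369
225 350 368
228 349 368
231 349 368
234 349 368
237 347 367
240 347 376
243 346 377
246 346 377
249 348 376
252 351 373
255  
w 255 356 363
w 258 351 369
w 261 349 371
w 264 349 371
w 267 349 372
w 270 348 372
w 273 347 373
w 276 346 373
w 279 335 374
w 282 335 374
w 285 335 375
w 288 335 375
w 291 335 374
w 294 335 370
w 297 335 350
0 [358.9 287.2]
16 [359.2 281. ]
60 [360.2 263.2]
100 [361.1 246.5]
160 [362.6 220.1]
```

Laterally aligned: blue mouth centre at u=361.5 against the predicted 361.1. Descending.

```bash
python3 -m crank '{"dp":[[0,0,-1.5],[0,0,-1.5],[0,0,-1.5],[0,0,-1],[0,0,-1],[0,0,-0.5],[0,0,-0.5],[0,0,-0.3],[0,0,0]],"delta_rot":[[0,0,0],[0,0,0],[0,0,0],[0,0,0],[0,0,0],[0,0,0],[0,0,0],[0,0,0],[0,0,0]],"claw":[255,255,255,255,255,255,255,255,255]}'; python3 - <<'E'
from h import *
print(sense()['eef_pos'],sense()['force'])
im,d=capture('scene')
save('s8c',cv2.resize(im[180:340,280:440],None,fx=4,fy=3.7))
E
```

```text
time_s: 9.1
eef_pos: [529.2, -204.8, 16.4]
ee_rot: [-0.0, 0.0, 1.0, 0.0]
force: [-0.2, 0.7, -0.5]
grip_width: 0.59
[ 529.24541963 -204.76789684   16.37101022] [-0.24587613  0.70756624 -0.51537252]
```

View pics/s8c.png

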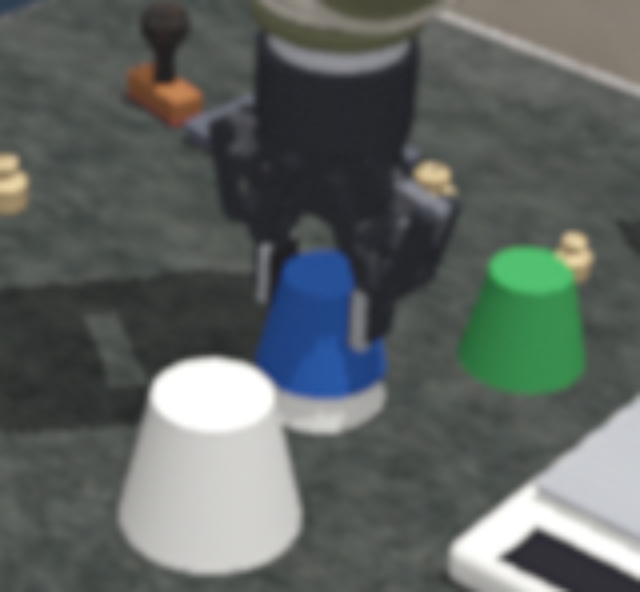

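```bash
python3 -m crank '{"dp":[[0,0,-0.3],[0,0,-0.2],[0,0,0],[0,0,0]],"delta_rot":[[0,0,0],[0,0,0],[0,0,0],[0,0,0]],"claw":[255,255,255,255]}'
```

```text
time_s: 9.55
eef_pos: [529.3, -204.8, 11.5]
ee_rot: [-0.0, 0.0, 1.0, -0.0]
force: [-0.3, 1.0, -0.4]
grip_width: 0.593
```

Not yet seated; a touch lower, then release.

```bash
python3 -m crank '{"dp":[[0,0,-0.15],[0,0,-0.1],[0,0,0]],"delta_rot":[[0,0,0],[0,0,0],[0,0,0]],"claw":[255,255,255]}'; python3 -m crank '{"dp":[[0,0,0],[0,0,0],[0,0,0],[0,0,0],[0,0,0],[0,0,1],[0,0,2],[0,0,3],[0,0,3],[0,0,1]],"delta_rot":[[0,0,0],[0,0,0],[0,0,0],[0,0,0],[0,0,0],[0,0,0],[0,0,0],[0,0,0],[0,0,0],[0,0,0]],"claw":[0,0,0,0,0,0,0,0,0,0]}';  python3 - <<'E'
from h import *
im,d=capture('scene')
save('s9c',cv2.resize(im[180:340,280:440],None,fx=4,fy=3.7))
E
```

```text
time_s: 9.85
eef_pos: [529.5, -204.9, 10.9]
ee_rot: [0.0, 0.0, 1.0, -0.0]
force: [-6.1, 3.4, 16.5]
grip_width: 0.589
time_s: 10.85
eef_pos: [530.5, -205.5, 112.6]
ee_rot: [0.002, 0.0, 1.0, -0.001]
force: [0.1, -0.6, -0.6]
grip_width: 1.0
```

View pics/s9c.png

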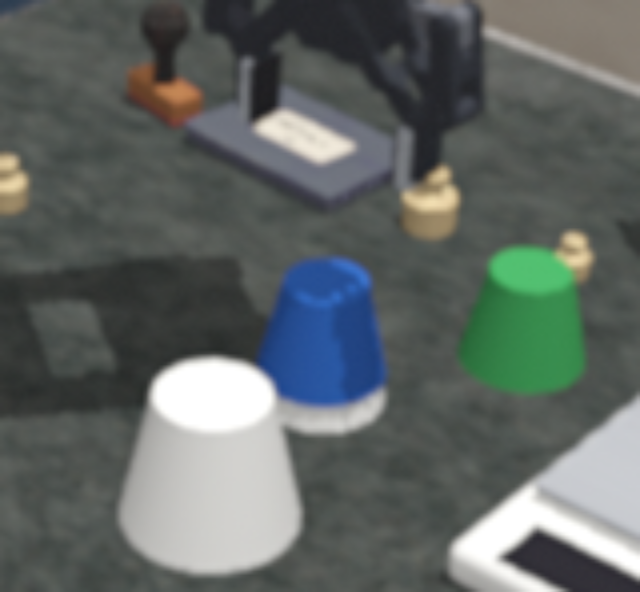

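Cup is nested level, with an even white band of about 16 mm showing, and released. Next I refine the weight and tongs poses.

```bash
python3 - <<'E'
from h import *
np.set_printoptions(precision=1,suppress=True)
for z in(25,35,45): print(z,np.array(proj('scene',(545,22,z))),np.array(proj('scene',(542,25,z))))
for cam in('scene','top'):
  im,d=capture(cam);P=cloud(cam,d)
  # weight
  m=(np.hypot(P[...,0]-553,P[...,1]-46)<35)&(P[...,2]>10)
  q=P[m];k=q[q[:,2]>28]
  print(cam,'weight knob',k.mean(0),(k.min(0)+k.max(0))/2,len(k),'all',(q.min(0)+q.max(0))/2,np.nanmax(q[:,2]))
  if cam=='scene': save('sT',cv2.resize(im[180:240,165:240],None,fx=10,fy=9.5))
  else: save('tT',cv2.resize(im[235:315,165:225],None,fx=9,fy=7.4,interpolation=cv2.INTER_CUBIC)); 
  m=(P[...,2]>25)&(P[...,2]<45)&(P[...,0]>380)&(P[...,0]<590)&(P[...,1]>205)&(P[...,1]<320)
  q=P[m]
  for x0 in range(390,570,12):
    s=q[(q[:,0]>=x0)&(q[:,0]<x0+12)]
    if len(s):
      c=s[:,1].mean(); a=s[s[:,1]<=c];b=s[s[:,1]>c]
      print(cam,x0,len(s),'min/max y',s[:,1].min(),s[:,1].max(),'means',a[:,1].mean(),b[:,1].mean() if len(b) else '', 'z',s[:,2].max())
  for t,z in(('tongs_grip',18),('tongs_mouth',13),('tongs',0)):
    for r in pinpoint(cam,t):
      if r['p']>.3: print(cam,'pin',t,round(r['p'],2),np.array(r['centre']),atz(cam,*r['centre'],z))
E
```

```text
25 [286.  231.5] [284.1 231.5]
35 [285.9 227.7] [284.  227.7]
45 [285.8 223.9] [283.9 223.9]
scene weight knob [550.2  44.9  32.9] [551.7  44.3  33.1] 26 all [549.7  45.7  23.8] 37.13706161522191
scene 390 24 min/max y 227.64340478436327 243.14866865181125 means 230.70282014103398 236.95956776720448 z 37.77911358132167
scene 402 28 min/max y 226.31443399064426 248.88608506807452 means 230.29703767625958 237.49643340782208 z 37.846278186204586
scene 414 22 min/max y 228.54794035868224 253.83833861956703 means 231.6105637374778 250.7338616205286 z 31.54845573540399
scene 426 25 min/max y 225.9812573617818 261.12038014344387 means 229.9374353329771 257.8564698796647 z 34.47498913702361
scene 438 23 min/max y 226.0485036304391 267.7735166343831 means 228.34157332194212 264.36170529605783 z 34.31817667106884
scene 450 32 min/max y 221.6613019854159 278.51004122237885 means 227.39220795969499 273.7777128548245 z 38.68671883697198
scene 462 41 min/max y 221.1094496793429 283.4330647259502 means 226.33281234653168 278.41343105900717 z 39.39460851325816
scene 474 44 min/max y 221.679468590456
[... 2083 characters left out ...]
p 510 9 min/max y 231.1593305310675 294.88456313152494 means 231.3923101457814 293.94480167143115 z 33.931878410630134
top 522 15 min/max y 231.31023730047804 300.59835522115736 means 232.63795747690187 295.7337045146642 z 34.661678470383094
top 534 20 min/max y 231.92444427067295 302.95311302415 means 237.2585834135471 299.549911833342 z 32.27500471155372
top 546 6 min/max y 234.42389980272543 297.66371724762485 means 237.1842542261631 297.66371724762485 z 30.78087410693206
top 558 1 min/max y 242.86718005674692 242.86718005674692 means 242.86718005674692  z 30.93237046305603
top pin tongs_grip 0.86 [195.3 276.4] [478.1 259.   18. ]
top pin tongs_mouth 0.63 [191.5 247.9] [558.1 273.1  13. ]
```

View pics/sT.png

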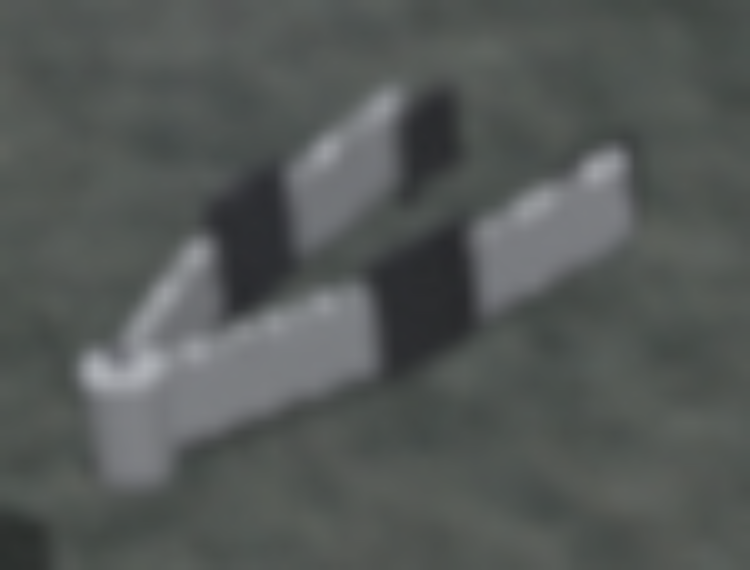

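View pics/tT.png

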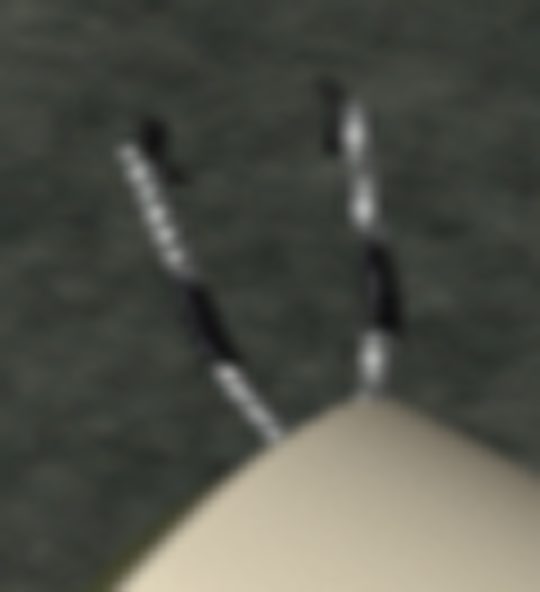

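```bash
python3 - <<'E'
from h import *
np.set_printoptions(precision=1,suppress=True)
pin=atz('top',202.3,302.7,36);pr=atz('top',207.8,274.2,36);pl=atz('top',188,278.9,36);jl=atz('top',181.7,253.9,26);jr=atz('top',201.7,250.5,26)
def rep(n,pin,pl,pr,jl,jr):
  g=(pl+pr)/2;j=(jl+jr)/2
  print(n,'pin',pin,'grip',g,'mouth',j,'d',np.linalg.norm((g-pin)[:2]),np.linalg.norm((j-pin)[:2]),np.linalg.norm((j-g)[:2]))
  for a,b in((pin,g),(pin,j),(g,j)):print(np.degrees(np.arctan2(*(b-a)[[1,0]])))
  print('pad perp',np.degrees(np.arctan2(*(pr-pl)[[1,0]]))+90,np.linalg.norm(pr-pl),'jaw',np.degrees(np.arctan2(*(jr-jl)[[1,0]]))+90)
rep('top',pin,pl,pr,jl,jr)
# scene: top edges
c=lambda x,y,z:atz('scene',165+x/10,180+y/9.5,z)
pin=c(125,362,36);pr=c(425,248,36);pl=c(248,190,36);jl=c(430,95,30);jr=c(605,160,30)
rep('scene',pin,pl,pr,jl,jr)
E
```

```text
top pin [405.3 233.8  36. ] grip [475.1 247.5  36. ] mouth [543.6 268.8  26. ] d 71.14581715111954 142.652417845595 71.71655896850707
11.095707921961923
14.214849805162629
17.309144366254795
pad perp 12.312052354742633 53.85415668610558 jaw 8.614408058783539
scene pin [401.7 228.6  36. ] grip [476.5 249.1  36. ] mouth [541.8 263.8  30. ] d 77.46139492709733 144.4358560453554 67.01204728720647
15.287101661186812
14.071489105773495
12.66628774964325
pad perp 12.03987130994797 54.791426793776445 jaw 7.964551293492647
```

```bash
python3 -m crank '{"dp":[[-0.4,3.5,0],[-0.4,3.8,0],[-0.4,3.8,0],[-0.4,3.8,0],[-0.4,3.8,0],[-0.4,3.8,0],[-0.4,3.8,0],[-0.4,3.8,0],[-0.4,3.8,0],[-0.4,3.8,0]],"delta_rot":[[0,0,2],[0,0,2],[0,0,2],[0,0,2],[0,0,2],[0,0,2],[0,0,1.5],[0,0,0],[0,0,0],[0,0,0]],"claw":[0,0,0,0,0,0,0,0,0,0]}'; python3 -m crank '{"dp":[[-0.4,3.5,-1],[-0.4,3.0,-2],[-0.5,1.33,-2],[0,0,-2],[0,0,-1],[0,0,0],[0,0,0]],"delta_rot":[[0,0,0],[0,0,0],[0,0,0],[0,0,0],[0,0,0],[0,0,0],[0,0,0]],"claw":[0,0,0,0,0,0,0]}'; python3 - <<'E'
from h import *
im,d=capture('scene')
save('s10c',cv2.resize(im[100:250,140:260],None,fx=5.5,fy=4,interpolation=cv2.INTER_CUBIC))
E
```

```text
time_s: 12.3
eef_pos: [488.8, 173.7, 108.7]
ee_rot: [-0.0, -0.117, 0.993, -0.0]
force: [0.6, -0.2, -0.3]
grip_width: 0.997
time_s: 13.0
eef_pos: [476.8, 250.3, 29.6]
ee_rot: [0.0, -0.117, 0.993, 0.0]
force: [-0.0, 0.2, -0.1]
grip_width: 1.001
```

View pics/s10c.png

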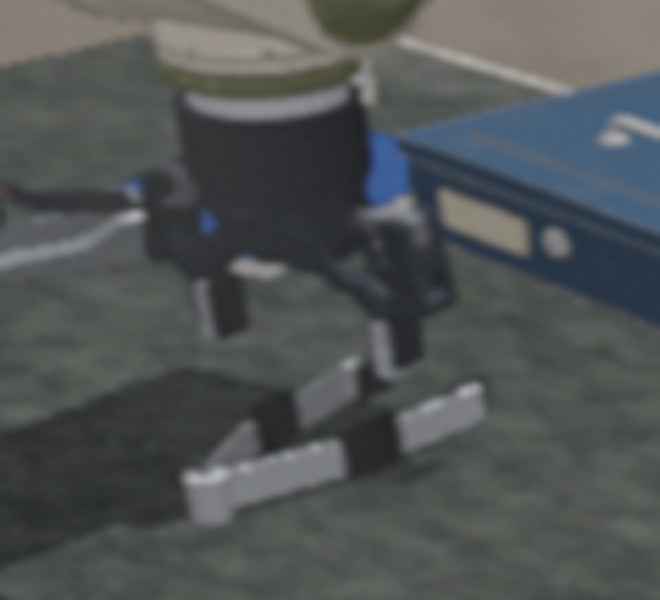

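```bash
python3 -m crank '{"dp":[[0,0,-1],[0,0,-1],[0,0,-1.5],[0,0,0],[0,0,0]],"delta_rot":[[0,0,0],[0,0,0],[0,0,0],[0,0,0],[0,0,0]],"claw":[0,0,0,0,0]}'; python3 - <<'E'
from h import *
im,d=capture('scene')
save('s11c',cv2.resize(im[150:240,150:240],None,fx=7,fy=6.5,interpolation=cv2.INTER_CUBIC))
E
```

```text
time_s: 13.55
eef_pos: [476.2, 250.4, -6.2]
ee_rot: [-0.0, -0.117, 0.993, -0.0]
force: [-0.4, -0.3, -0.1]
grip_width: 0.995
```

View pics/s11c.png

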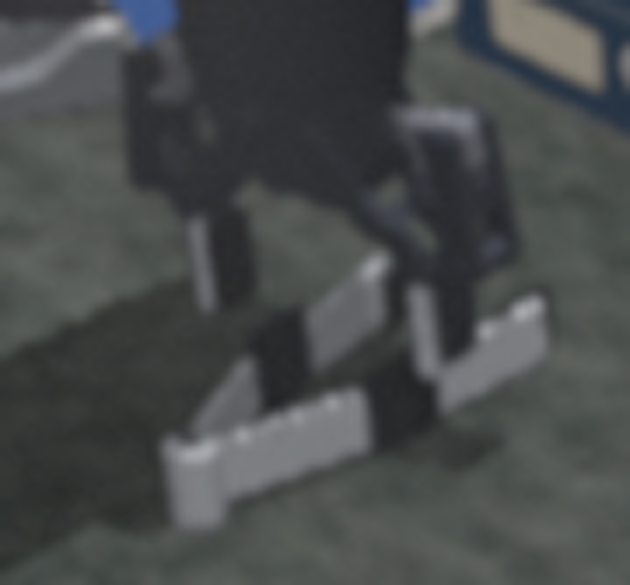

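```bash
python3 - <<'E'
from h import *
np.set_printoptions(precision=0,suppress=True)
g=np.array([476.3,250.5]);a=np.array([.972,.233]);n=np.array([.233,-.972])
f=lambda p,z:(np.array(proj('scene',(*p,z)))-[150,150])*[7,6.5]
for w in(42.5,57): print('near',w,[f(g+w*n+s*a,40) for s in(-11,0,11)],'far',[f(g-w*n+s*a,40) for s in(-11,0,11)])
print('pads',[f(g+29*n+s*a,36) for s in(-13,0,13)],[f(g-29*n+s*a,36) for s in(-13,0,13)])
E
```

```text
near 42.5 [array([415., 377.]), array([435., 364.]), array([456., 350.])] far [array([218., 318.]), array([239., 305.]), array([260., 292.])]
near 57 [array([449., 388.]), array([470., 374.]), array([490., 361.])] far [array([185., 308.]), array([206., 295.]), array([228., 283.])]
pads [array([380., 380.]), array([405., 364.]), array([429., 348.])] [array([246., 339.]), array([271., 324.]), array([296., 308.])]
```

Projection of the open fingers matches the picture with tips at z≈40, so the tips clear both arms. Descending around the pads.

```bash
python3 -m crank '{"dp":[[0.1,0,-1],[0,0,-1],[0,0,-0.7],[0,0,0],[0,0,0],[0,0,0],[0,0,0]],"delta_rot":[[0,0,0],[0,0,0],[0,0,0],[0,0,0],[0,0,0],[0,0,0],[0,0,0]],"claw":[0,0,0,70,70,70,70]}' 25; python3 - <<'E'
from h import *
im,d=capture('scene')
save('s12c',cv2.resize(im[150:240,150:240],None,fx=7,fy=6.5,interpolation=cv2.INTER_CUBIC))
E
```

```text
time_s: 14.3
eef_pos: [477.5, 250.6, -32.7]
ee_rot: [0.0, -0.117, 0.993, 0.0]
force: [-0.3, 0.1, -0.4]
grip_width: 0.726
```

View pics/s12c.png

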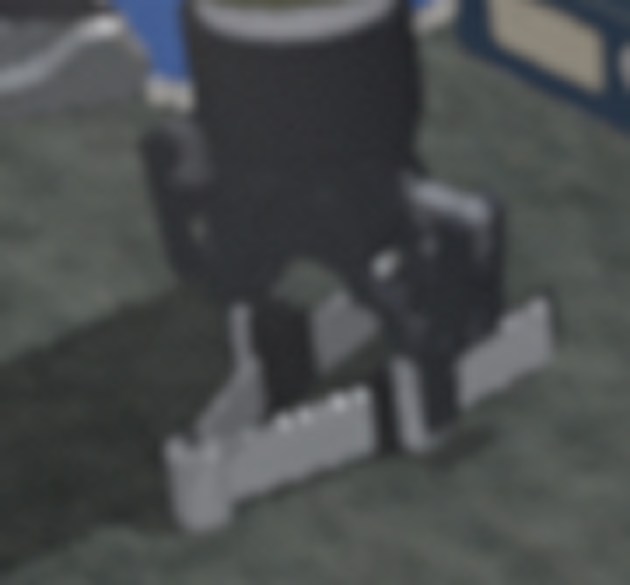

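```bash
python3 -m crank '{"dp":[[0,0,0],[0,0,0],[0,0,0],[0,0,0],[0,0,0.5],[0,0,0.5],[0,0,0],[0,0,0]],"delta_rot":[[0,0,0],[0,0,0],[0,0,0],[0,0,0],[0,0,0],[0,0,0],[0,0,0],[0,0,0]],"claw":[80,90,90,90,90,90,90,90]}' 25; python3 - <<'E'
from h import *
im,d=capture('scene')
save('s13c',cv2.resize(im[150:240,150:240],None,fx=7,fy=6.5,interpolation=cv2.INTER_CUBIC))
E
```

```text
time_s: 15.15
eef_pos: [477.3, 250.5, -22.9]
ee_rot: [0.0, -0.117, 0.993, -0.0]
force: [0.5, 1.5, -1.3]
grip_width: 0.649
```

View pics/s13c.png

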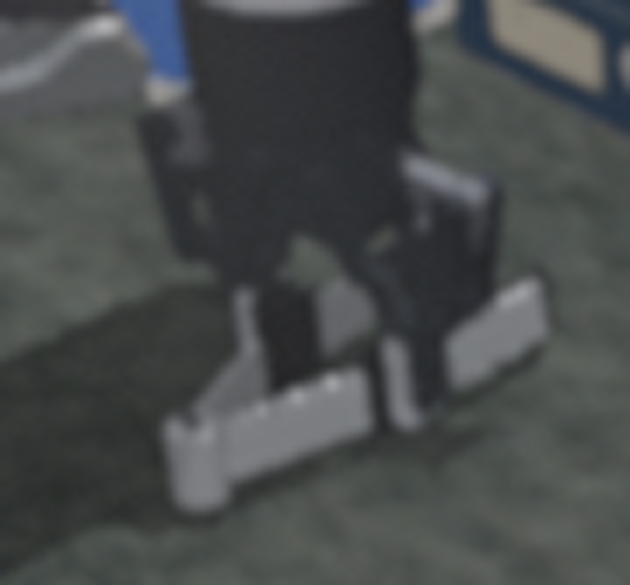

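Tongs are held, off the worktop. Lift, turn to yaw 0 and carry to above the weight.

```bash
python3 -m crank '{"dp":[[0,0,1],[0,0,1.5],[0,0,1.5],[0,0,1],[0,-1.5,1],[0,-2,0],[0,-2,0],[0,-2,0],[0,-2,0],[0,-2,0]],"delta_rot":[[0,0,0],[0,0,0],[0,0,0],[0,0,-2],[0,0,-2],[0,0,-2],[0,0,-2],[0,0,-2],[0,0,-2],[0,0,-1.5]],"claw":[90,90,90,90,90,90,90,90,90,90]}'; python3 -m crank '{"dp":[[0.17,-2,0],[0.2,-2,0],[0.2,-2,0],[0.1,-2,0],[0,-1.05,0],[0,0,0],[0,0,0]],"delta_rot":[[0,0,0],[0,0,0],[0,0,0],[0,0,0],[0,0,0],[0,0,0],[0,0,0]],"claw":[90,90,90,90,90,90,90]}';python3 - <<'E'
from h import *
im,d=capture('scene');np.save('a_i.npy',im);np.save('a_d.npy',d)
save('s14c',cv2.resize(im[140:260,210:330],None,fx=6,fy=5,interpolation=cv2.INTER_CUBIC))
im,d=capture('top');np.save('a_it.npy',im);np.save('a_dt.npy',d)
save('t14c',cv2.resize(im[200:300,220:320],None,fx=6,fy=6,interpolation=cv2.INTER_CUBIC))
E
```

```text
time_s: 16.2
eef_pos: [477.0, 133.9, 37.4]
ee_rot: [-0.0, 0.002, 1.0, -0.0]
force: [0.3, 0.4, -1.4]
grip_width: 0.644
time_s: 16.9
eef_pos: [483.8, 45.2, 37.1]
ee_rot: [-0.0, 0.001, 1.0, 0.0]
force: [-0.2, -0.3, -1.2]
grip_width: 0.647
```

View pics/s14c.png

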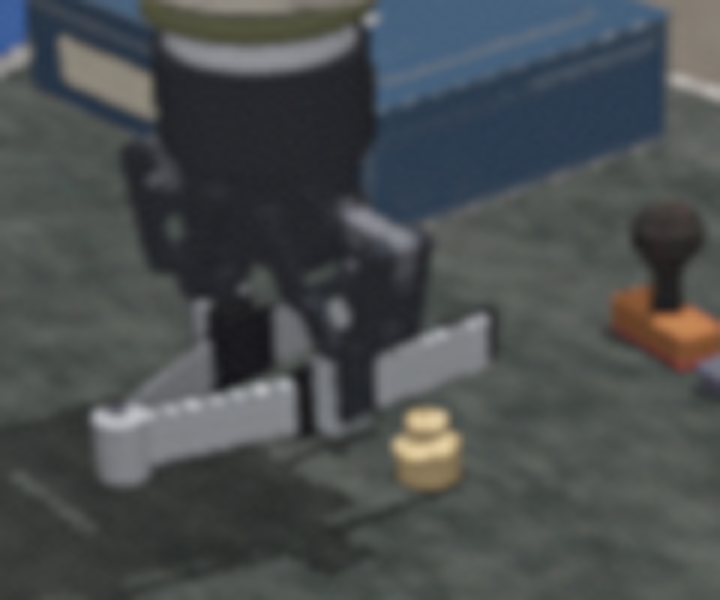

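View pics/t14c.png

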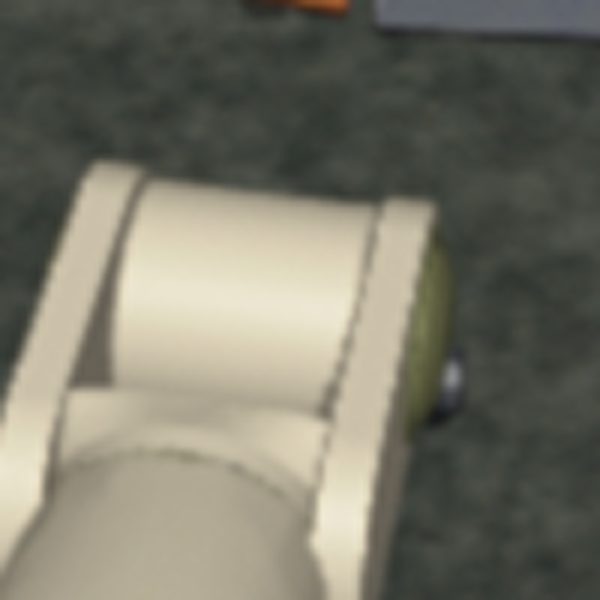

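```bash
python3 - <<'E'
from h import *
np.set_printoptions(precision=1,suppress=True)
f=lambda p:(np.array(proj('scene',p))-[210,140])*[6,5]
for z in(60,70,80,106): print(z,'pin',f((409,45,z)),'jaw end near',f((567,22,z)),f((567,25,z)))
d=np.load('a_d.npy');P=cloud('scene',d)
for (u,v) in((120,440),(170,420),(250,400),(400,370),(440,350),(475,335),(485,325)):
  print(u,v,P[int(140+v/5),int(210+u/6)])
m=(P[...,2]>55)&(P[...,2]<110)&(P[...,0]>380)&(P[...,0]<600)&(abs(P[...,1]-45)<60)
q=P[m]
for x0 in list(range(395,425,10))+list(range(495,580,10)):
  s=q[(q[:,0]>=x0)&(q[:,0]<x0+10)]
  if len(s): print(x0,len(s),'y',s[:,1].min(),np.median(s[:,1]),s[:,1].max(),'z',s[:,2].min(),s[:,2].max())
E
```

```text
60 pin [126.5 494.9] jaw end near [496.4 372.1] [490.7 369.7]
70 pin [124.3 474.9] jaw end near [495.9 352.9] [490.2 350.5]
80 pin [122.1 454.7] jaw end near [495.4 333.4] [489.7 331.1]
106 pin [116.2 401.3] jaw end near [494.1 282.2] [488.3 279.9]
120 440 [404.5  39.2  91.9]
170 420 [423.6  36.4  94.1]
250 400 [453.6  30.3  92.9]
400 370 [510.5  14.9  89. ]
440 350 [533.5  17.3  87.9]
475 335 [548.8  14.4  90.1]
485 325 [550.4  12.8  95.1]
395 63 y 36.14602042268325 42.8244099211247 50.81900192212561 z 72.26015558635038 102.96748762286063
405 68 y 33.560740502941144 38.66600780644353 54.951222487105724 z 70.17375313077287 107.17736188401477
415 53 y 33.27779004314198 38.37762805082173 55.37162491150377 z 76.95382137985973 101.90378229022485
495 46 y 14.773610196167056 70.55565491092943 73.36711324920134 z 74.05961307504992 106.31229413029553
505 61 y 14.887137848987663 19.54137799165312 74.08443290030459 z 75.52481158423166 100.15054202495924
515 44 y 13.748245260469389 17.80713745931837 75.51271796366325 z 74.17160679838253 100.73631017262278
525 41 y 11.695242167896936 15.831314243840325 72.98550137687926 z 73.99896611735642 99.87631754851691
535 50 y 12.390868345729587 15.741953607886558 77.7490627651656 z 75.45019805442689 99.09748758894375
545 29 y 11.919006733553033 14.490095650351805 20.57169289351407 z 74.09512452576769 101.37306682613848
555 22 y 15.811160376269868 19.73450389527528 71.09819805931579 z 74.00746425804232 97.98950928400325
565 2 y 22.38109113847804 22.647184970533488 22.913278802588934 z 87.23066693101055 91.8317573022872
```

Tongs are level with the underside at ≈68. The jaws' midline is y≈45.5, x≈554, and the weight is at (553, 45). Descending around it.

```bash
python3 -m crank '{"dp":[[0,0,-1],[0,0,-1.2],[0,0,-1],[0,0,-1],[0,0,-0.8],[0,0,-0.6],[0,0,-0.4],[0,0,0],[0,0,0]],"delta_rot":[[0,0,0],[0,0,0],[0,0,0],[0,0,0],[0,0,0],[0,0,0],[0,0,0],[0,0,0],[0,0,0]],"claw":[90,90,90,90,90,90,90,90,90]}';python3 - <<'E'
from h import *
im,d=capture('scene');P=cloud('scene',d)
save('s15c',cv2.resize(im[140:260,210:330],None,fx=6,fy=5,interpolation=cv2.INTER_CUBIC))
E
```

```text
time_s: 17.9
eef_pos: [484.2, 45.0, -22.8]
ee_rot: [0.0, 0.0, 1.0, -0.0]
force: [0.8, 0.4, -0.3]
grip_width: 0.651
```

View pics/s15c.png

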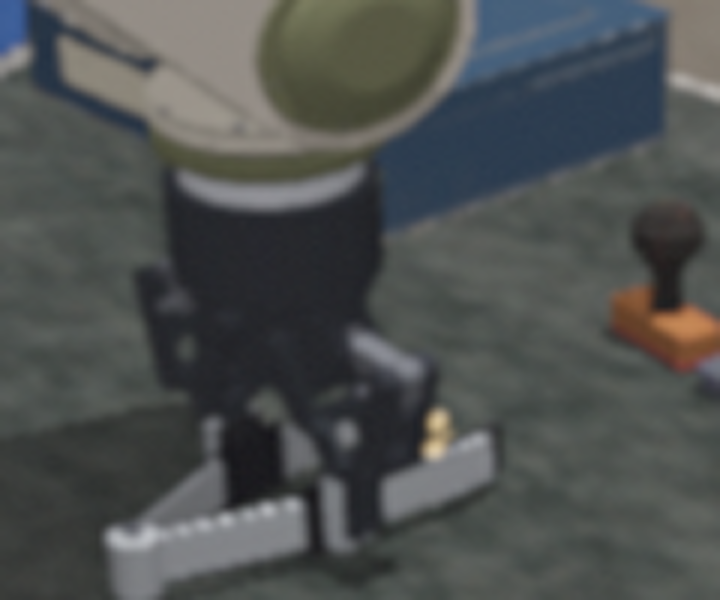

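```bash
python3 -m crank '{"dp":[[0,0,-0.3],[0,0,-0.2],[0,0,0],[0,0,0],[0,0,0],[0,0,0],[0,0,0],[0,0,0],[0,0,0]],"delta_rot":[[0,0,0],[0,0,0],[0,0,0],[0,0,0],[0,0,0],[0,0,0],[0,0,0],[0,0,0],[0,0,0]],"claw":[90,90,100,108,114,120,125,125,125]}' 30;python3 - <<'E'
from h import *
im,d=capture('scene');P=cloud('scene',d)
save('s16c',cv2.resize(im[140:260,210:330],None,fx=6,fy=5,interpolation=cv2.INTER_CUBIC))
E
```

```text
time_s: 18.85
eef_pos: [484.0, 45.0, -28.0]
ee_rot: [0.0, 0.0, 1.0, -0.0]
force: [0.2, 0.2, -1.5]
grip_width: 0.514
```

View pics/s16c.png

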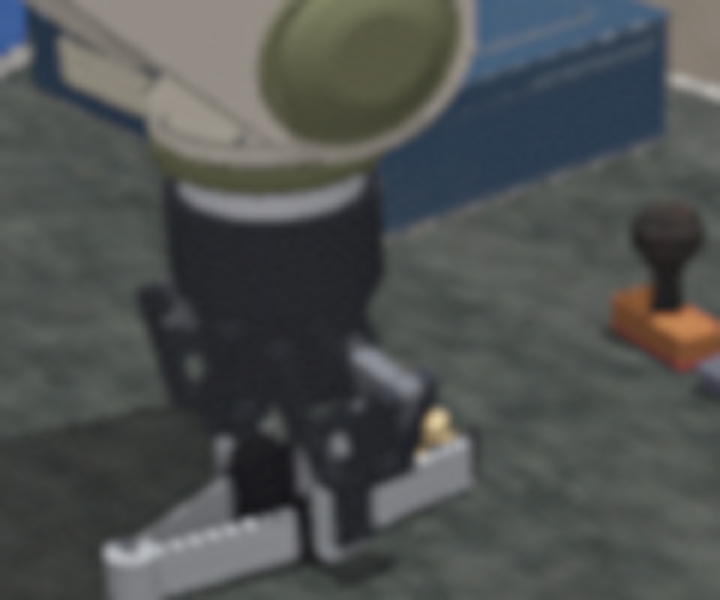

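```bash
python3 -m crank '{"dp":[[0,0,0],[0,0,0],[0,0,0],[0,0,0],[0,0,0],[0,0,0],[0,0,0]],"delta_rot":[[0,0,0],[0,0,0],[0,0,0],[0,0,0],[0,0,0],[0,0,0],[0,0,0]],"claw":[130,136,142,160,160,160,160]}' 40;python3 - <<'E'
from h import *
im,d=capture('scene');P=cloud('scene',d)
save('s17c',cv2.resize(im[140:260,210:330],None,fx=6,fy=5,interpolation=cv2.INTER_CUBIC))
E
```

```text
time_s: 19.6
eef_pos: [484.1, 45.0, -27.9]
ee_rot: [0.0, 0.0, 1.0, -0.0]
force: [0.0, -0.6, 1.9]
grip_width: 0.467
```

View pics/s17c.png

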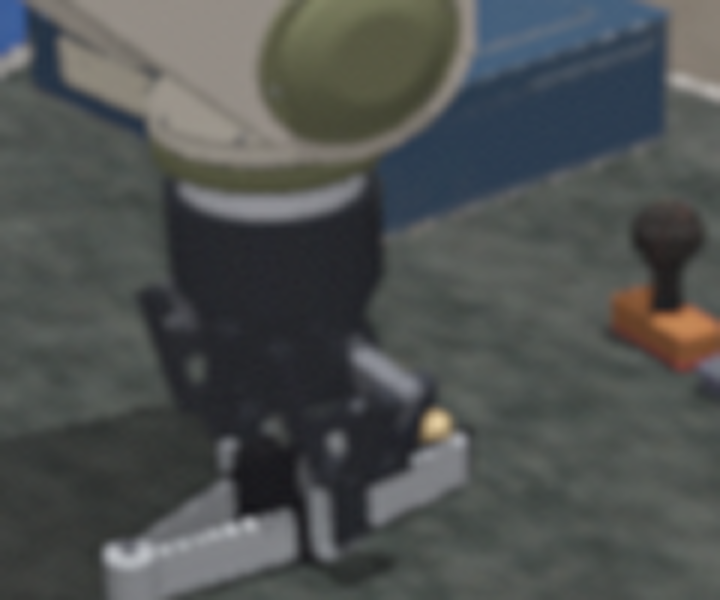

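Fingers stopped at 39.7 mm against a command of 32 mm, so the jaws are closed on the weight. Gentle lift and check.

```bash
python3 -m crank '{"dp":[[0,0,0.3],[0,0,0.6],[0,0,1],[0,0,1],[0,0,1],[0,0,0.6],[0,0,0],[0,0,0]],"delta_rot":[[0,0,0],[0,0,0],[0,0,0],[0,0,0],[0,0,0],[0,0,0],[0,0,0],[0,0,0]],"claw":[160,160,160,160,160,160,160,160]}';python3 - <<'E'
from h import *
im,d=capture('scene');P=cloud('scene',d)
save('s18c',cv2.resize(im[140:260,210:330],None,fx=6,fy=5,interpolation=cv2.INTER_CUBIC))
E
```

```text
time_s: 20.45
eef_pos: [483.8, 45.0, 16.9]
ee_rot: [-0.0, 0.0, 1.0, 0.0]
force: [-0.2, -0.1, -2.2]
grip_width: 0.471
```

View pics/s18c.png

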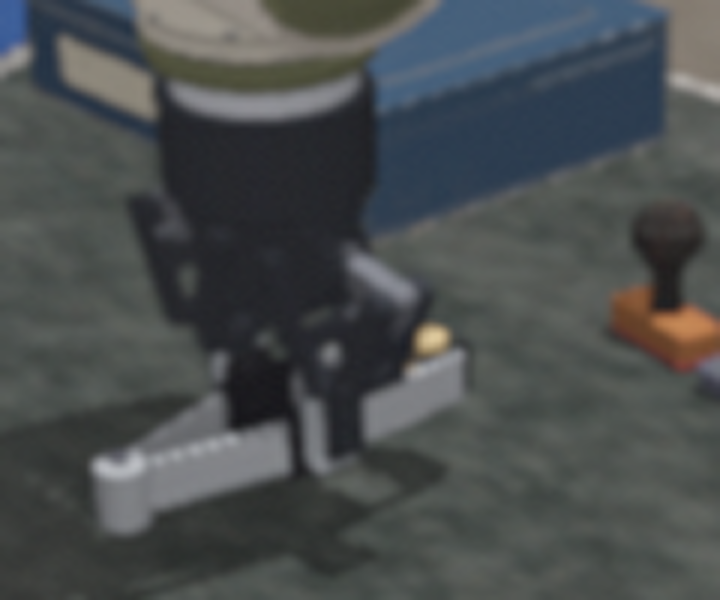

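Lifted cleanly: the weight rises with the tongs and force z of −2.2 N fits the 180 g. Now I pin down the pan centre from the first pictures.

```bash
python3 - <<'E'
from h import *
im=np.load('top0i.npy');save('pan_t',cv2.resize(im[200:290,400:480],None,fx=7,fy=6.5,interpolation=cv2.INTER_CUBIC))
im=np.load('scene0i.npy');save('pan_s',cv2.resize(im[270:380,385:525],None,fx=5,fy=5,interpolation=cv2.INTER_CUBIC))
E
```

```text
(no output)
```

View pics/pan_t.png

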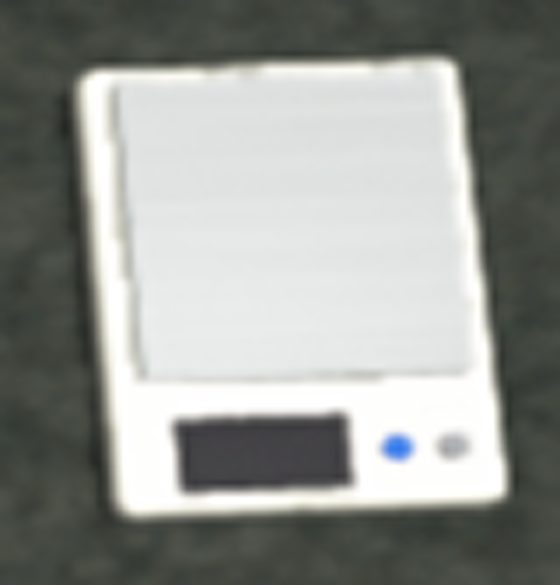

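View pics/pan_s.png

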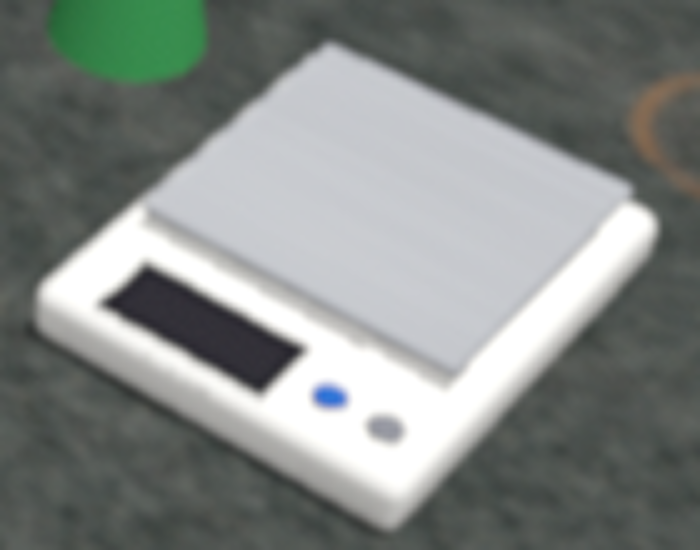

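```bash
python3 - <<'E'
from h import *
np.set_printoptions(precision=1,suppress=True)
A=[atz('top',400+x/7,200+y/6.5,36) for x,y in((115,85),(442,72),(472,372),(143,380))]
B=[atz('scene',385+x/5,270+y/5,36) for x,y in((330,42),(632,190),(455,370),(148,212))]
for c in(A,B): print(np.mean(c,0),[np.linalg.norm(c[i]-c[i-1]) for i in range(4)])
E
```

```text
[ 575. -413.   36.] [np.float64(126.40418988366903), np.float64(128.66561513125438), np.float64(128.6186531042365), np.float64(126.63484389786609)]
[ 574.2 -413.4   36. ] [np.float64(132.99336655159496), np.float64(129.4168655908544), np.float64(128.03698560297178), np.float64(123.80164681240561)]
```

Pan centre ≈ (574.6, −413.2), with the measured sides ≈128 mm against the stated 130. Lift and carry.

```bash
python3 -m crank '{"dp":[[0,0,0.7],[0,0,1.2],[0,0,1.5],[0,0,1.5],[0,0,1.2],[0,-1,0.5],[0,-1.8,0],[0,-2.4,0],[0,-2.8,0],[0,-2.8,0]],"delta_rot":[[0,0,0],[0,0,0],[0,0,0],[0,0,0],[0,0,0],[0,0,0],[0,0,0],[0,0,0],[0,0,0],[0,0,0]],"claw":[160,160,160,160,160,160,160,160,160,160]}' && python3 -m crank '{"dp":[[0.2,-2.8,0],[0.3,-2.8,0],[0.3,-2.8,0],[0.3,-2.8,0],[0.3,-2.8,0],[0.3,-2.8,0],[0.3,-2.8,0],[0.16,-2.8,0],[0,-2.8,0],[0,-2.8,0]],"delta_rot":[[0,0,0],[0,0,0],[0,0,0],[0,0,0],[0,0,0],[0,0,0],[0,0,0],[0,0,0],[0,0,0],[0,0,0]],"claw":[160,160,160,160,160,160,160,160,160,160]}' && python3 -m crank '{"dp":[[0,-2.6,0],[0,-2.2,0],[0,-1.4,0],[0,-0.8,0],[0,0,-0.2],[0,0,-0.3],[0,0,0],[0,0,0]],"delta_rot":[[0,0,0],[0,0,0],[0,0,0],[0,0,0],[0,0,0],[0,0,0],[0,0,0],[0,0,0]],"claw":[160,160,160,160,160,160,160,160]}';python3 - <<'E'
from h import *
print(sense()['eef_pos'],sense()['joints'])
im,d=capture('scene');np.save('b_i.npy',im);np.save('b_d.npy',d)
save('s19',im);save('s19c',cv2.resize(im[200:370,360:530],None,fx=4.5,fy=3.5,interpolation=cv2.INTER_CUBIC))
im,d=capture('top');save('t19',im);np.save('b_dt.npy',d)
E
```

```text
time_s: 21.5
eef_pos: [483.6, -64.5, 83.0]
ee_rot: [-0.0, 0.0, 1.0, 0.0]
force: [0.2, 0.0, -2.5]
grip_width: 0.47
time_s: 22.5
eef_pos: [504.8, -344.7, 82.7]
ee_rot: [-0.0, 0.001, 1.0, 0.0]
force: [1.1, 0.1, -2.7]
grip_width: 0.465
time_s: 23.3
eef_pos: [505.7, -412.4, 78.0]
ee_rot: [-0.0, 0.0, 1.0, 0.0]
force: [0.3, -0.4, -1.9]
grip_width: 0.467
[ 505.72475796 -412.35856784   77.99682665] [-8.63252864e-01  6.97641936e-01  1.22210143e+00  3.99621667e-05
  1.22213702e+00 -2.43399053e+00]
```

View pics/s19c.png

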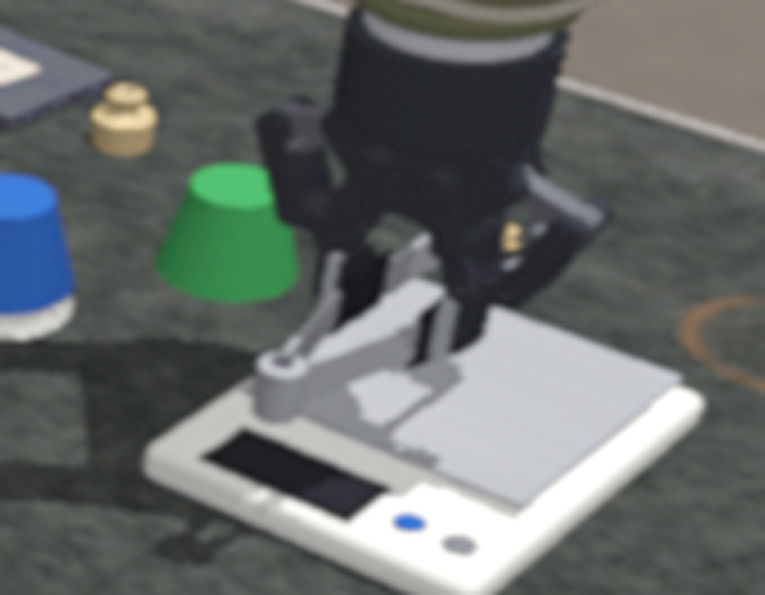

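View pics/t19.png

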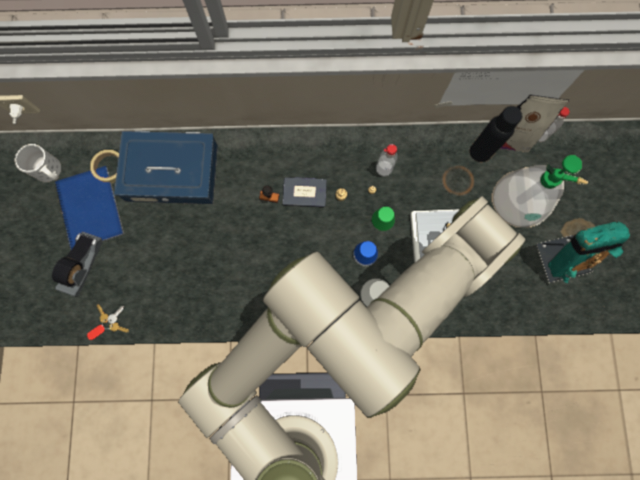

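View pics/s19.png

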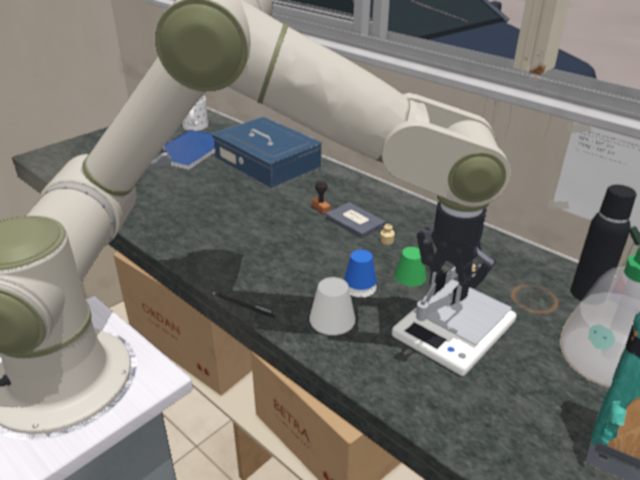

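```bash
python3 -m crank '{"dp":[[0,0,0],[0,0,0],[0,0,0],[0,0,0]],"delta_rot":[[0,0,0],[0,0,0],[0,0,0],[0,0,0]],"claw":[160,160,160,160]}'; python3 - <<'E'
from h import *
np.set_printoptions(precision=1,suppress=True)
for z in(106,126,134,138): print(z,np.array(proj('scene',(574.6,-413.2,z))))
im,d=capture('scene');P=cloud('scene',d)
h=cv2.cvtColor(im,cv2.COLOR_RGB2HSV);m=(h[...,0]>12)&(h[...,0]<28)&(h[...,1]>80)&(h[...,2]>120)
m[:250]=0;m[290:]=0;m[:,:460]=0;m[:,490:]=0
v,u=np.where(m);print(u.min(),u.max(),v.min(),v.max(),np.nanmedian(P[m],0),P[m][::3])
q=P[200:330,360:530].reshape(-1,3)
s=q[(abs(q[:,0]-430)<12)&(abs(q[:,1]+413)<15)&(q[:,2]>60)];print('pin z',np.percentile(s[:,2],[1,99]),s.mean(0))
for t in('big_weight','small_weight'):
  for r in masks_of('scene',t): 
    if r['p']>.3:print(t,r['p'],r['centre'])
save('s20c',cv2.resize(im[200:370,360:530],None,fx=4.5,fy=3.5,interpolation=cv2.INTER_CUBIC))
E
```

```text
time_s: 23.8
eef_pos: [505.6, -413.0, 78.0]
ee_rot: [0.0, 0.0, 1.0, -0.0]
force: [0.2, 0.0, -2.0]
grip_width: 0.472
106 [468.5 279.1]
126 [470.2 270. ]
134 [470.9 266.3]
138 [471.2 264.5]Traceback (most recent call last):
  File "<stdin>", line 7, in <module>
    return umr_minimum(a, axis, None, out, keepdims, initial, where)
ValueError: zero-size array to reduction operation minimum which has no identity
```

```bash
python3 - <<'E'
from h import *
a=np.load('top0i.npy').astype(int);b,_=capture('top')
print('diff weights',abs(a-b)[180:200,330:380].mean(), abs(a-b)[180:200,330:380].max(),'bg',abs(a-b)[240:260,100:150].mean())
im,d=capture('scene');save('s21c',cv2.resize(im[240:300,440:500],None,fx=10,fy=10,interpolation=cv2.INTER_CUBIC))
E
```

```text
diff weights 7.479666666666667 20 bg 6.544
```

View pics/s21c.png

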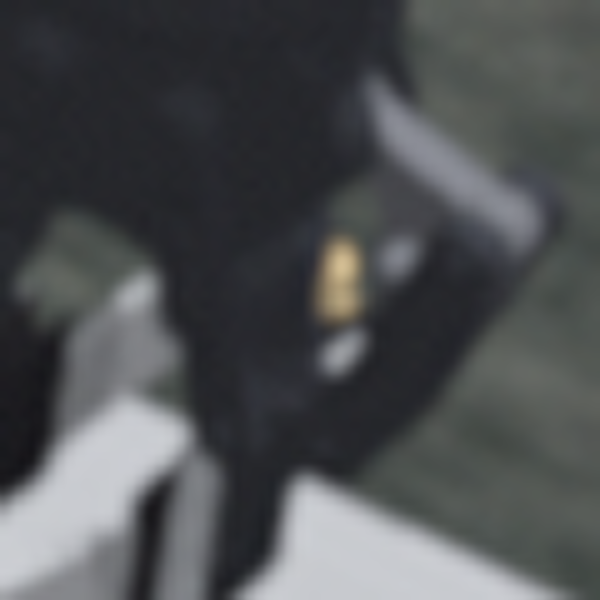

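The held knob shows at scene (474, 268), its top at row 263.5, i.e. z ≈ 138 and an underside ≈106 mm. The other weights show no change. Handing in.

```bash
python3 -c "
from rig import *
print(finish_job())"
```

```text
the job is handed in; nothing more can be done
None
```

I nested the blue cup mouth down over the small white cup and let go of it. I then picked up the tongs, closed them on the uncovered weight and handed the job in with the weight hanging over the scale. It took about 24 s of the 56 s allowed.

**Last checks:**
- **Hold:** the grip stayed steady at about 40 mm. The wrist showed about −2 N, which fits the tongs plus the weight.
- **Position:** by the commanded pose, the weight's underside was at about 106 mm, 70 mm above the pan, over the pan's measured centre at (575, −413).
- **View of the weight:** the part of the knob I could see agreed with that height to a few millimetres. The gripper hid most of the weight, so this rests partly on the commanded pose.
- **Other items:** the area around the two other brass weights was unchanged in the top view. The nested cup stood level, with an even white band showing beneath it.

**Disagreements:**
- **Fingertip height:** the pictures put the fingertips about 33 mm higher than the reported TCP implies. I went by the pictures and the contact forces, so reported heights went as low as −33 mm.
- **Tongs position:** the network's estimates differed by up to about 10 mm from my pixel measurements. I used my own measurements.

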